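# Grade a scoop of mixed steel balls and lid the tins

## Robot

A 6-joint arm with a two-finger parallel gripper is mounted at the origin on the work surface; the furniture and walls round the work are solid. World frame = base frame: x ahead of the robot, y to its left, z up, the work surface at z = 0. Lengths are in m, angles in rad, forces in N, time in s.
With the tool pointing down it reaches from about 0.375 to 0.9 m from the base axis. Payload 3.1 kg.
Tool frame: the origin (TCP) lies between the finger pads; the fingertips stand 8 mm ahead of it and the grasp point (between the pads) lies 11 mm behind it; z points along the fingers, y is the line along which they close (so a half turn about z gives the same grasp; the last joint's range is limited). The gripper opens to 85 mm and grips with 20 to 120 N. Pads are 22 mm wide; open, the fingers measure 114 mm over their backs; the gripper's body (76 mm by 85 mm) begins 54 mm behind the grasp point. The pads swing forward as they close: fully open they stand 13 mm farther back than shut.
Start: joints at [-1.46, 0.527, 1.433, -0, 1.181, -0.178], TCP at [0.178, -0.599, 0.239] pointing down, gripper open.
Joint ranges: [-3.08, 3.08], [-0.75, 2.2], [0.22, 2.44], [-1.43, 4.57], [0, 2.65], [-2.85, 2.85]. Speed limits (rad/s): [2.79, 2.79, 3.14, 3.14, 3.14, 3.14].

## Interface

Orientations are given as a unit quaternion [x, y, z, w].
In Python, from station import readout, cams, sign_off gives the robot as it stands.
- The arm moves only by the tool send_rows, never from a script. Its argument "commands" is text: rows parted by semicolons, each of 5 numbers parted by spaces: the finger opening in mm, from 0 to 85.4, then the shift along the tool's x, y, z each as a share of 0.02 m, from -1 to 1, then the turn about the tool's z as a share of 4 degrees, from -1 to 1. In form: grip dx dy dz spin; .... A call has 1 to 20 rows; each row shifts and turns the commanded pose from where the row before left it, along the tool's axes as they then stand; what a row does not reach is not made up. A row lasts 1/12 s, in which the tool goes at most 41.7 mm and 7.16 degrees, less where a joint would pass 70% of its speed; a pose out of reach is approached as far as the arm can. A call with a number of a shift or a turn outside -1 to 1 is refused whole. A call with a gripper value outside its range is refused whole. The fingers move at their own pace and stop on an object; "grip_force" is the grip in N (left out, the last holds). Time passes only in rows, so rows that do not move let the fingers close. It gives the time, the measured TCP pose, the force, the opening and the grip force at its end, in the units of the state.
- readout.sense(): the state, without advancing time (a new reading comes with each control period).
- cams.snapshot(name): name is "scene" or "side" or "wrist"; returns a dict with "pixels" (480x640x3 uint8, red, green, blue), "intrinsics" (3x3 intrinsics, pixels), "dist" ([k1, k2, p1, p2, k3] as OpenCV has them; the pictures are not rectified), "eye" and "rotation" of the camera in the world. Camera axes: x right, y down, z forward; pixel columns grow to the right and rows downward; lengths in m; the calibration is good to about 2 mm. A picture is of the moment at which its call begins. There is no depth.
- sign_off(): hands the job in; it is judged then, once.
The state is a dict: "t": time; "q": joint angles; "qd": joint speeds; "tau": joint torques, N m; "tcp_pos": TCP position; "tool_rot": TCP orientation; "force": force on the tool from outside, world axes, zero at the start; "ft_torque": the same for the moment, N m; "finger_gap": opening from 0.0 (shut) to 1.0 (fully open); "gripper_force": force on a finger pad.
Only numpy, scipy, OpenCV 4.12 (cv2) and the standard library are available. Lean on these libraries where they do the work, as an engineer would, in place of code of your own. Each camera call takes 0.05 s, during which the arm holds its last target. There are 200 camera calls.

## Task

Grade the mixed steel balls: carry the scoop over the feed board at the high end of the bar grader and tip it out there, so that the small balls run into the tin nearer the feed, the medium ones into the other tin and the oversize one into the open pocket. Then stand the empty scoop upright on the bench and, leaving the tins in place, close each with its own lid, fully down. Leave the oil bottle and the spanner where they are.

Things in the scene. Friction and masses are not known exactly. Their poses are not given: they have to be found in the camera images.
- grader: ball grader, an aluminium stand fixed on the bench, 420 mm long (its y) and 264 mm deep (its x). Origin on the bench; +y points to the high feed end, -x to the front where tins and pocket stand, z up. Under the bars a board slopes to the front, its fences lead to the tins and the pocket; its front lip is at x = -85 mm, 60 mm high, the fences on it reach 25 mm higher and end 10 mm behind it
- bars (a point): middle of the grid of four sloped steel bars (on the grader at x = 20, y = -18 mm, at their axis). They run down 12 degrees towards the grader's -y from y = 105 to y = -130 mm; gaps 16.5 mm above this point, 22.5 mm below it: small balls fall first, then medium, larger ones roll off the end. Side plates at x = -29 and 69 mm rise 36 mm above the bars' axes
- feed (a point): middle of the feed board's surface, about 190 mm above the bench (on the grader at x = 20, y = 150 mm). The board is 94 mm wide (x), runs from y = 105 to 188 mm and slopes 12 degrees towards -y; side plates 27 mm high, back wall at y = 188 mm only 14 mm. Pour with the nose here, pointing to -y, 35 to 60 mm up, in a second or more: dumped fast or past the baffle, small balls overrun their gaps
- baffle_top (a point): middle of the top edge of the baffle, an upright plate across the lower end of the feed board (on the grader at x = 20, y = 109 mm), the grader's highest part, about 250 mm above the bench and 103 mm long; balls pass under it (42 mm free)
- small_catch (a point): centre of the dock under the small balls' lane (on the grader at x = -124.5, y = 47 mm, 6 mm above the bench), the one nearer the feed; a tin stands there
- medium_catch (a point): centre of the dock under the medium balls' lane (on the grader at x = -124.5, y = -72 mm, 6 mm above the bench); the other tin stands there
- oversize_catch (a point): centre of the floor of the open pocket for the oversize ball, fixed to the grader (at x = -121, y = -168 mm, 6 mm above the bench; 63 mm square inside, walls to 42 mm above the bench)
- scoop: open aluminium scoop, 141 mm long (x), 71 mm wide, walls 40 mm high, 0.16 kg and 0.19 kg of balls. Origin under the tray below the handle; +x points to the pouring nose, z up. Its flat floor ends at x = 41 mm in a ramp that rises 18 degrees to the nose, so balls stay in until it is tipped nose-down by over 20 degrees; 35 to 45 degrees empties it
- scoop_grip (a point): centre of the scoop's black flat grip, 78 mm above the scoop's underside over its origin; the grip bar is 56 mm long along the scoop's y, 14 mm thick along its x and 22 mm high: close the fingers along the scoop's x
- scoop_nose (a point): middle of the scoop's pouring edge (on the scoop at x = 93 mm, 19 mm above its underside), 66 mm wide inside
- round_tin: round steel tin, loose, open on top, outer diameter 67 mm, inner 62 mm, 48 mm high, floor 2.5 mm; origin at the centre of its underside. Stands in one of the two docks, 6 mm above the bench, its wall 6 mm in front of the board's lip, which is 6 mm higher than its rim
- square_tin: square steel tin, loose, open on top, 67 mm square outside, 62 mm inside, 48 mm high, floor 2.5 mm; origin at the centre of its underside, sides parallel to the grader's x and y. Stands in the other dock
- round_lid: round steel lid, 69 mm across and 4 mm thick, on a plug 58 mm in diameter and 9 mm deep that goes into the round tin; origin at the centre of the plug's underside, z up. Black bar handle 34 mm along x, 12 mm thick along y, 14 to 42 mm above the origin; the plate's top is 13 mm above it. Fully down, the origin is 39 mm above the tin's underside. 0.09 kg
- square_lid: square steel lid, 69 mm square and 4 mm thick, on a square plug of 58 mm, 9 mm deep, that goes into the square tin at any quarter turn; origin, handle and heights as on the round lid; its sides are parallel to its x and y. 0.09 kg
- small_a_center (a point): plain polished steel ball, diameter 15 mm (small); this point is its centre. Lies loose in the scoop at the start, in any of the places there
- small_b_center (a point): plain polished steel ball, diameter 15 mm (small); this point is its centre. Lies loose in the scoop at the start, in any of the places there
- medium_a_center (a point): plain polished steel ball, diameter 21 mm (medium); this point is its centre. Lies loose in the scoop at the start, in any of the places there
- medium_b_center (a point): plain polished steel ball, diameter 21 mm (medium); this point is its centre. Lies loose in the scoop at the start, in any of the places there
- large_a_center (a point): plain polished steel ball, diameter 28 mm (oversize); this point is its centre. Lies loose in the scoop at the start, in any of the places there
- oil_bottle: dropper bottle of oil, 41 mm across, 120 mm high; origin at the centre of its underside. A bystander
- spanner: open-ended spanner lying flat, 159 x 30 x 6 mm; origin under its middle. A bystander
There are look-alikes about, which are no part of the job. Leave any orange look-alike of the round_lid alone.

How it is judged:
On the way, in this order (a step that is already met when the one before it is completed fails the run):
1. the scoop is tipped by more than 20 degrees with its nose over the feed board (angle between scoop's own z axis and vertical above 0.36 rad and horizontal distance between scoop_nose and feed below 0.06 m and z of scoop_nose in the frame of feed above 0 m), for 0.1 s.
2. all balls have run into their catches: small, medium, oversize (((horizontal distance between small_a_center and round_tin below 0.036 m and horizontal distance between round_tin and small_catch below 0.015 m) or (horizontal distance between small_a_center and square_tin below 0.036 m and horizontal distance between square_tin and small_catch below 0.015 m)) and height (world z) of each of small_a_center, small_b_center, medium_a_center, medium_b_center, large_a_center below 0.048 m and ((horizontal distance between small_b_center and round_tin below 0.036 m and horizontal distance between round_tin and small_catch below 0.015 m) or (horizontal distance between small_b_center and square_tin below 0.036 m and horizontal distance between square_tin and small_catch below 0.015 m)) and ((horizontal distance between medium_a_center and round_tin below 0.036 m and horizontal distance between round_tin and medium_catch below 0.015 m) or (horizontal distance between medium_a_center and square_tin below 0.036 m and horizontal distance between square_tin and medium_catch below 0.015 m)) and ((horizontal distance between medium_b_center and round_tin below 0.036 m and horizontal distance between round_tin and medium_catch below 0.015 m) or (horizontal distance between medium_b_center and square_tin below 0.036 m and horizontal distance between square_tin and medium_catch below 0.015 m)) and horizontal distance between large_a_center and oversize_catch below 0.032 m), for 0.2 s.
At the end, for the whole second after the job is handed in: Small balls in the tin at the dock nearer the feed, medium in the other (36 mm of its axis), oversize in the pocket (32 mm), all under 48 mm high; tins within 15 mm of a dock, each with its own lid centred to 6 mm, level to 3.4 deg, within 2.5 mm of fully down; scoop upright on the bench, at rest (all of step 2 and horizontal distance between round_lid and round_tin below 0.006 m and z of round_lid in the frame of round_tin between 0.035 and 0.0415 m and angle between each of round_lid, square_lid's own z axis and vertical below 0.06 rad and linear speed of each of round_lid, square_lid, scoop below 0.03 m/s and horizontal distance between square_lid and square_tin below 0.006 m and z of square_lid in the frame of square_tin between 0.035 and 0.0415 m and (horizontal distance between round_tin and small_catch below 0.015 m or horizontal distance between round_tin and medium_catch below 0.015 m) and (horizontal distance between square_tin and small_catch below 0.015 m or horizontal distance between square_tin and medium_catch below 0.015 m) and height (world z) of scoop between -0.004 and 0.004 m and angle between scoop's own z axis and vertical below 0.08 rad); the robot touches nothing.
It fails at once if the oil bottle is pushed more than 40 mm from where it was (distance of oil_bottle from where it was at the start of the episode above 0.04 m).
It fails at once if the spanner is pushed more than 40 mm from where it was (distance of spanner from where it was at the start of the episode above 0.04 m).
It also fails if it takes over 72 s, if anything falls off the work surface, if the arm or the gripper's body presses on something with over 40 N, if the wrist force passes 120 N, or if a joint passes its speed limit or range.

## Working session

There is one attempt and no reset: what is moved stays moved. The work goes in short steps, Python scripts to look and compute and a tool call to move; the robot and the scene stay as the last step left them, time stands still between calls to the robot, and variables do not carry over. Pictures are saved under pics/ and viewed, at most 10 in all, crops included, and the job is handed in when it is done.

Besides the shell and the picture viewer there is one more tool, called after "Request:" by a JSON object that holds its "name" and its "arguments". send_rows: Moves the arm, as the interface text tells. Its arguments: {"type":"object","properties":{"commands":{"type":"string"},"grip_force":{"type":"number"}},"required":["commands"]}

```bash
ls; mkdir -p pics
python3 - <<'E'
from station import readout,cams
import cv2,numpy as np,pickle
s=readout.sense();print(s)
for n in["scene","side"]:
    d=cams.snapshot(n);cv2.imwrite(f"pics/{n}0.png",d["pixels"][:,:,::-1])
    pickle.dump(d,open(f"pics/{n}0.pkl","wb"))
    print(n,d["intrinsics"],d["dist"],d["eye"],d["rotation"])
E
```

```text
pics
{'t': 0.0, 'q': array([-1.46052285e+00,  5.28474497e-01,  1.43391669e+00, -3.32229988e-05,
        1.18139002e+00, -1.78533972e-01]), 'qd': array([ 0.00057923,  0.00123276, -0.00104636,  0.00149337,  0.00039706,
       -0.00100029]), 'tau': array([-1.92228428e-03, -4.42356026e+01, -1.78023040e+01, -1.97425484e-04,
        8.55529506e-03,  3.10487209e-07]), 'tcp_pos': array([ 0.17792611, -0.59840254,  0.23832391]), 'tool_rot': array([ 9.89590385e-01,  1.43908556e-01,  2.19885395e-05, -1.09415981e-03]), 'force': array([-0.58834061,  0.14868978,  0.00113128]), 'ft_torque': array([ 0.03244693, -0.02309291, -0.00729719]), 'gripper_force': 0.0, 'finger_gap': 1.0004330944960713}
scene [[593.6885851    0.         323.31747517]
 [  0.         593.6885851  237.38221829]
 [  0.           0.           1.        ]] [-0.08495706  0.          0.          0.          0.        ] [-0.66343641 -1.01117957  1.26458056] [ 0.81960188 -0.34799705  0.17635308 -0.41958361]
side [[573.58568819   0.         325.12586091]
 [  0.         573.58568819 235.88612335]
 [  0.           0.           1.        ]] [-0.02842833  0.          0.          0.          0.        ] [0.27361983 1.12931678 1.14933474] [-0.057557    0.90826531 -0.41327008  0.03080852]
```

View pics/scene0.png

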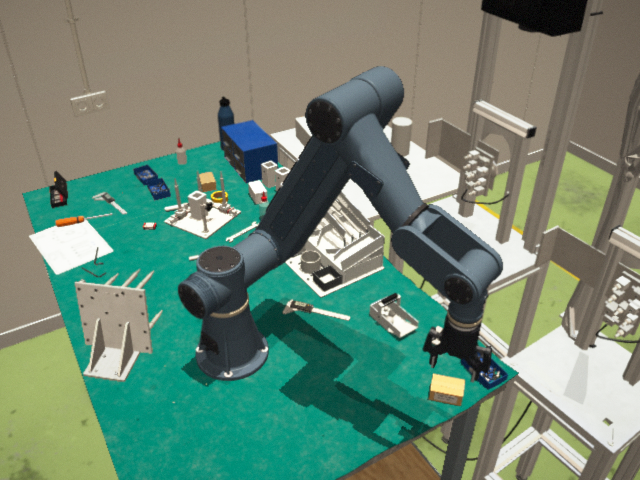

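View pics/side0.png

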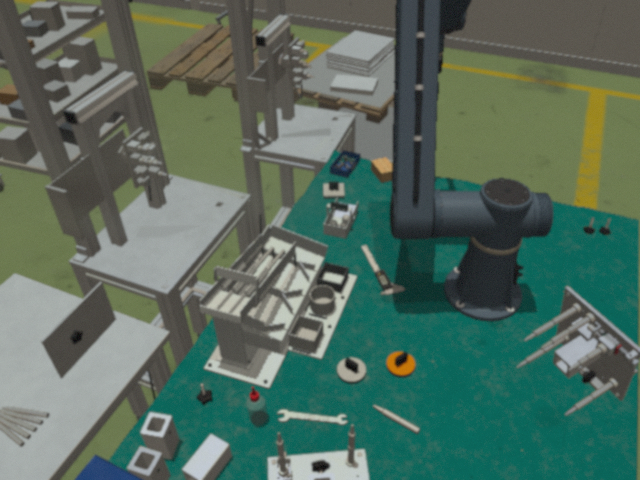

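The square tin looks to be at the small dock (306,333 in the side view), with the round tin (322,298) in the middle and the black pocket (334,275) beyond it. Lid candidates in the side view:
- a steel round lid at (350,370)
- an orange look-alike at (400,363), to leave alone
- a square plate with a black handle at (333,188)

The scoop is at (340,215). I'll check these in close views.

```bash
cat > h.py <<'E'
import numpy as np,cv2,pickle
from scipy.spatial.transform import Rotation as R
def load(n): return pickle.load(open(f"pics/{n}.pkl","rb"))
def snap(n,tag):
    from station import cams
    d=cams.snapshot(n);pickle.dump(d,open(f"pics/{tag}.pkl","wb"));cv2.imwrite(f"pics/{tag}.png",d["pixels"][:,:,::-1]);return d
def rot(d):
    r=np.asarray(d["rotation"]);return r if r.shape==(3,3) else R.from_quat(r).as_matrix()
def proj(d,P):
    M=rot(d).T;t=-M@np.asarray(d["eye"])
    return cv2.projectPoints(np.atleast_2d(np.asarray(P,float)),cv2.Rodrigues(M)[0],t,d["intrinsics"],d["dist"])[0][:,0]
def onz(d,uv,z):
    n=cv2.undistortPoints(np.array(uv,float).reshape(-1,1,2),d["intrinsics"],d["dist"])[:,0]
    r=np.c_[n,np.ones(len(n))]@rot(d).T; e=np.asarray(d["eye"]); z=np.broadcast_to(z,len(n))
    return e+r*((z-e[2])/r[:,2])[:,None]
def crop(d,x0,y0,x1,y1,s,f):
    cv2.imwrite(f,cv2.resize(d["pixels"][y0:y1,x0:x1,::-1],None,fx=s,fy=s,interpolation=cv2.INTER_CUBIC))
E
python3 - <<'E'
from h import *
d=load("side0")
crop(d,195,170,435,400,2.6,"pics/c1.png")
w=snap("wrist","w0");print(w["eye"],w["rotation"],w["intrinsics"],w["dist"])
print(onz(d,[(333,192),(340,222),(350,372),(400,365),(256,420),(312,417),(306,345),(322,308),(334,285)],0))
print(onz(load("scene0"),[(487,368),(393,318)],0))
E
```

```text
[ 0.25218572 -0.57713706  0.37216187] [ 0.79220634 -0.59080239 -0.09174827  0.12224525] [[377.32947826   0.         323.9082241 ]
 [  0.         377.32947826 243.14764391]
 [  0.           0.           1.        ]] [-0.07351497  0.          0.          0.          0.        ]
[[ 0.45780294 -0.40367599  0.        ]
 [ 0.4171635  -0.25016225  0.        ]
 [ 0.33089693  0.30750258  0.        ]
 [ 0.21255933  0.27234425  0.        ]
 [ 0.52686016  0.46214325  0.        ]
 [ 0.40361316  0.43883745  0.        ]
 [ 0.44830562  0.24029818  0.        ]
 [ 0.4250537   0.11285932  0.        ]
 [ 0.40336823  0.02441754  0.        ]]
[[ 0.45969311 -0.55835695  0.        ]
 [ 0.43597546 -0.23899858  0.        ]]
```

View pics/c1.png

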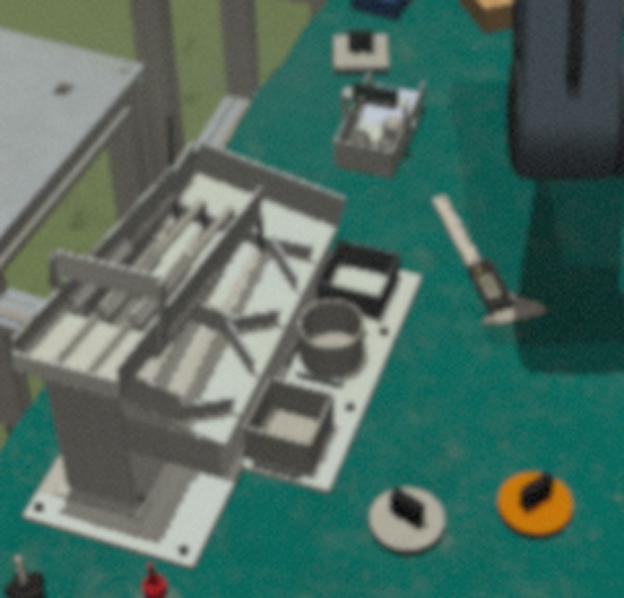

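View pics/w0.png

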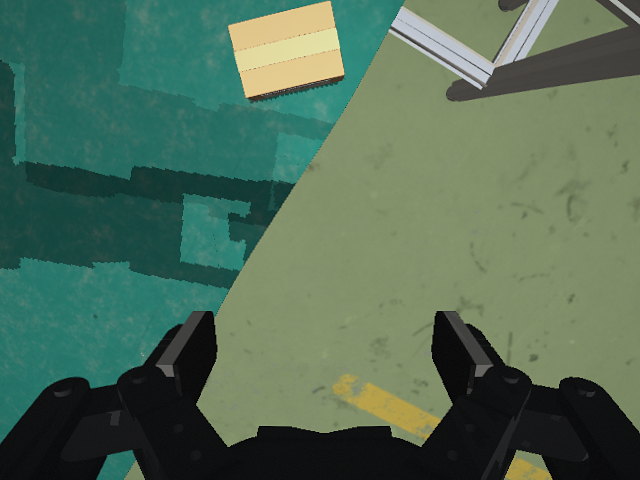

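The crop shows the square tin in the small dock (290,425), the round tin in the medium dock (330,335), the pocket (360,280), the steel round lid (407,520) and the square lid (360,52). The scoop is at (375,130). The wrist view shows only an orange box and the bench edge. Next I'll fit the grader pose.

Run:
```python
from h import *
from scipy.optimize import least_squares
d=load("side0")
C=[((54,254),(71.5,109,250)),((166,281),(-31.5,109,250)),
((275,381),(-91,80.5,54)),((333,391),(-158,80.5,54)) ,((247,425),(-91,80.5,54)),((305,440),(-158,80.5,54)),
((332,318),(-124.5,-72,54)),((335,490),(-170,100,0)),]
# square tin: near edge is +y (toward camera)
C=[((54,254),(71.5,109,250)),((166,281),(-31.5,109,250)),
((275,381),(-91,13.5,54)),((333,391),(-158,13.5,54)),((247,425),(-91,80.5,54)),((305,440),(-158,80.5,54)),
((332,318),(-124.5,-72,54))]
uv=np.array([c[0] for c in C])/2.6+[195,170]; P=np.array([c[1] for c in C])/1e3
def W(p): 
    c,s=np.cos(p[2]),np.sin(p[2]); return np.c_[c*P[:,0]-s*P[:,1]+p[0],s*P[:,0]+c*P[:,1]+p[1],P[:,2]]
f=lambda p:(proj(d,W(p))-uv).ravel()
r=least_squares(f,[.55,.1,-.2]);print(r.x,np.round(f(r.x).reshape(-1,2),1))
# lids, scoop
cc=lambda a:np.array(a)/2.6+[195,170]
print("round plate",onz(d,cc([(407,517)]),.013),"handle ends",onz(d,cc([(393,490),(424,512)]),.042))
print("sq plate corners",onz(d,cc([(335,33),(388,33),(390,68),(333,70)]),.013))
print("scoop grip",onz(d,cc([(357,90),(397,97)]),.089),"rim",onz(d,cc([(335,145),(405,155),(420,85),(345,85)]),.04))
from station import readout
s=readout.sense();M=R.from_quat(s["tool_rot"]).as_matrix();print(M)
w=load("w0");print("cam in tool",M.T@(w["eye"]-s["tcp_pos"]),M.T@rot(w))
```

```text
[ 0.55673918  0.15326859 -0.21237282] [[-1.8  0.2]
 [-3.2  0.5]
 [-0.8 -3.1]
 [ 1.9 -0.2]
 [-0.1 -0.3]
 [ 3.3  1.1]
 [ 1.2  0.9]]
round plate [[0.32749387 0.3073586  0.013     ]] handle ends [[0.34157984 0.30044178 0.042     ]
 [0.31151871 0.32107571 0.042     ]]
sq plate corners [[ 0.49271206 -0.43481199  0.013     ]
 [ 0.42435219 -0.44297645  0.013     ]
 [ 0.4139491  -0.36843921  0.013     ]
 [ 0.48474848 -0.35574821  0.013     ]]
scoop grip [[ 0.43802771 -0.22188149  0.089     ]
 [ 0.39085259 -0.2144013   0.089     ]] rim [[ 0.45841533 -0.17867659  0.04      ]
 [ 0.37635988 -0.17064801  0.04      ]
 [ 0.37094318 -0.3032399   0.04      ]
 [ 0.46127527 -0.29237484  0.04      ]]
[[ 9.58595014e-01  2.84772845e-01 -1.63438548e-04]
 [ 2.84772707e-01 -9.58593580e-01  1.68954811e-03]
 [ 3.24466280e-04 -1.66613523e-03 -9.99998559e-01]]
cam in tool [ 0.07729853  0.00035687 -0.13359478] [[ 3.09517288e-04 -9.53178910e-01 -3.02406794e-01]
 [ 9.99999675e-01  6.98906231e-05  8.03219119e-04]
 [-7.44476125e-04 -3.02406945e-01  9.53178622e-01]]
```

Request:
{"name": "send_rows", "arguments": {"commands": "85 0 0 -0.2 -1;85 0 0 -0.2 -1;85 0 0 -0.2 -1;85 0 0 -0.2 -1;85 0 0 -0.2 -1;85 0 0 -0.2 -1;85 0 0 -0.2 -1;85 0 0 -0.2 -1;85 0 0 -0.2 -1;85 0 0 -0.2 -1;85 0 0 -0.2 -1;85 0 0 -0.2 -1;85 0 0 -0.2 -1;85 0 0 -0.2 -1;85 0 0 -0.2 -1;85 0 0 -0.2 -1"}}

```text
t: 1.48
tcp_pos: [0.178, -0.5988, 0.303]
tool_rot: [0.762, 0.648, 0.0, -0.0]
force: [-0.9, -1.0, 0.0]
finger_gap: 0.996
gripper_force: 0.0
```

Request:
{"name": "send_rows", "arguments": {"commands": "85 0.96 0.55 0 0;85 0.96 0.55 0 0;85 0.96 0.55 0 0;85 0.96 0.55 0 0;85 0.96 0.55 0 0;85 0.96 0.55 0 0;85 0.96 0.55 0 0;85 0.96 0.55 0 0;85 0.96 0.55 0 0;85 0.96 0.55 0 0;85 0.96 0.55 0 0;85 0.96 0.55 0 0;85 0.96 0.55 0 0;85 0.96 0.55 0 0;85 0.96 0.55 0 0;85 0.96 0.55 0 0;85 0.96 0.55 0 0;85 0.96 0.55 0 0;85 0 0 0 0;85 0 0 0 0"}}

```text
t: 3.15
tcp_pos: [0.4303, -0.2899, 0.3031]
tool_rot: [0.762, 0.647, -0.0, -0.0]
force: [0.3, -0.1, -0.3]
finger_gap: 0.995
gripper_force: 0.0
```

Run:
```python
from h import *
w=snap("wrist","w1")
from station import readout
s=readout.sense();M=R.from_quat(s["tool_rot"]).as_matrix();print(s["tcp_pos"],M[:,1],s["t"])
```

```text
[ 0.42998316 -0.29060165  0.3031437 ] [ 9.86605090e-01 -1.63125842e-01 -5.96349813e-04] 3.2
```

View pics/w1.png

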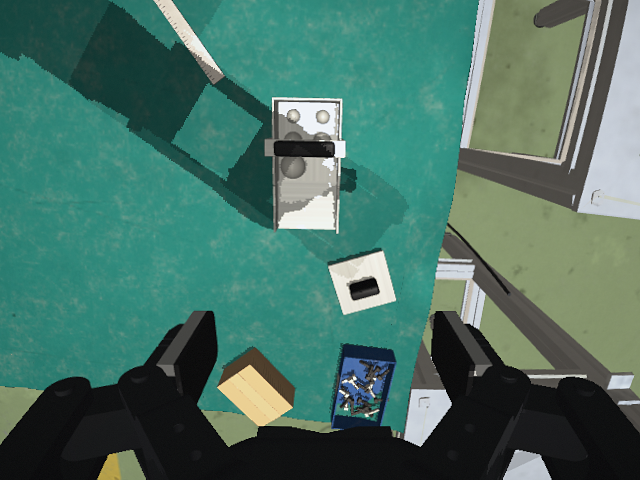

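The wrist view shows the scoop's bar handle at (304,149), its nose pointing down-image (open end at row 230) and the balls under and behind the handle. The square lid is at (362,283), with its handle at (364,289). I'll zoom in on the handle posts.

Run:
```python
from h import *
w=load("w1");crop(w,250,85,410,325,2.5,"pics/c2a.png")
a=cv2.resize(w["pixels"][85:240,250,None].copy() if 0 else w["pixels"][90:235,255:355,::-1],None,fx=4,fy=4,interpolation=cv2.INTER_CUBIC)
b=cv2.resize(w["pixels"][245:320,320:405,::-1],None,fx=4,fy=4,interpolation=cv2.INTER_CUBIC)
o=np.zeros((580,400+340,3),np.uint8);o[:,:400]=a;o[:300,400:]=b
cv2.imwrite("pics/c2.png",o)
```

```text
(no output)
```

View pics/c2.png

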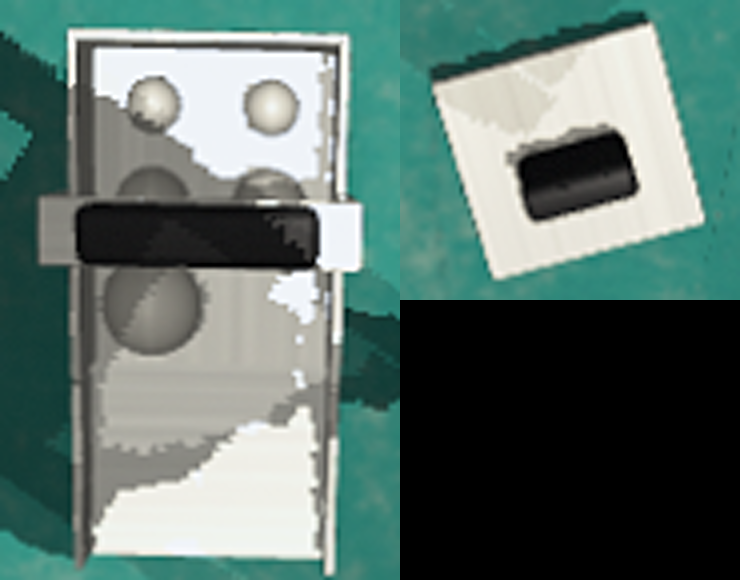

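The zoom shows a black bar (60 px wide) sitting on a wider bridge, with the nose end open. The square lid is clear of everything. The moves can't tilt the tool, so I'll pinch the bar by its ends, along the scoop's y. I can then tilt the scoop by swinging its nose against the baffle.

Run:
```python
from h import *
w=load("w1")
c=lambda a:np.array(a,float)/4+[255,90]-.4
print("bar",onz(w,c([(76,235.5),(320,235.5),(198,235.5)]),.089))
t=onz(w,c([(70,30),(350,36)]),.04);print("tail",t,np.degrees(np.arctan2(*(t[1]-t[0])[[1,0]])))
n=onz(w,c([(95,555),(322,556)]),.019);print("nose",n,np.degrees(np.arctan2(*(n[1]-n[0])[[1,0]])))
l=onz(w,np.array([(32,82),(250,22),(305,222),(97,280)])/4+[320,245]-.4,.013);print("lid",l.mean(0),l,[np.degrees(np.arctan2(*(l[(i+1)%4]-l[i])[[1,0]])) for i in range(4)])
h=onz(w,np.array([(118,175),(237,150)])/4+[320,245]-.4,.042);print(h)
from station import readout
s=readout.sense();M=R.from_quat(s["tool_rot"]).as_matrix()
print(s["tcp_pos"],M[:,0],M[:,1])
```

```text
bar [[ 0.39470722 -0.22748822  0.089     ]
 [ 0.44891078 -0.23646542  0.089     ]
 [ 0.42182826 -0.23202142  0.089     ]]
tail [[ 0.39620849 -0.17985578  0.04      ]
 [ 0.46460658 -0.1926746   0.04      ]] -10.614939259592326
nose [[ 0.37254677 -0.31901961  0.019     ]
 [ 0.4368391  -0.32984809  0.019     ]] -9.560356033391306
lid [ 0.45914306 -0.40509988  0.013     ] [[ 0.42092225 -0.37497055  0.013     ]
 [ 0.4878139  -0.36664581  0.013     ]
 [ 0.49729968 -0.4347166   0.013     ]
 [ 0.43053641 -0.44406655  0.013     ]] [np.float64(7.094043954265601), np.float64(-82.06681989200756), np.float64(-172.02778769926118), np.float64(97.92139134379742)]
[[ 0.44218736 -0.39600281  0.042     ]
 [ 0.47671063 -0.39383504  0.042     ]]
[ 0.42998316 -0.29060165  0.3031437 ] [ 1.63125673e-01  9.86605246e-01 -3.22223388e-04] [ 9.86605090e-01 -1.63125842e-01 -5.96349813e-04]
```

Request:
{"name": "send_rows", "arguments": {"commands": "85 0.93 -0.31 1 0.27;85 0.93 -0.31 1 0;85 0.94 -0.31 1 0;85 0 0 1 0;85 0 0 1 0;85 0 0 1 0;85 0 0 1 0;85 0 0 1 0;85 0 0 1 0;85 0 0 1 0;85 0 0 0.8 0;85 0 0 0.5 0;85 0 0 0 0", "grip_force": 60}}

```text
t: 4.28
tcp_pos: [0.4204, -0.2325, 0.0755]
tool_rot: [0.769, 0.639, -0.0, -0.002]
force: [0.3, 0.6, 0.4]
finger_gap: 0.996
gripper_force: 0.0
```

Request:
{"name": "send_rows", "arguments": {"commands": "45 0 0 0 0;45 0 0 0 0;45 0 0 0 0;45 0 0 0 0;45 0 0 0 0;45 0 0 0 0", "grip_force": 60}}

```text
t: 4.78
tcp_pos: [0.421, -0.2332, 0.0809]
tool_rot: [0.768, 0.64, -0.001, 0.001]
force: [-7.2, -1.0, 22.8]
finger_gap: 0.635
gripper_force: 84.6
```

Request:
{"name": "send_rows", "arguments": {"commands": "70 0 0 0 0;70 0 0 0 0;70 0 0 -0.4 0;70 0 0 0 0;45 0 0 0 0;45 0 0 0 0;45 0 0 0 0;45 0 0 0 0", "grip_force": 60}}

```text
t: 5.45
tcp_pos: [0.4217, -0.2324, 0.0862]
tool_rot: [0.769, 0.639, -0.0, 0.0]
force: [-2.1, 0.4, 10.7]
finger_gap: 0.63
gripper_force: 60.8
```

Request:
{"name": "send_rows", "arguments": {"commands": "45 0 0 -0.2 0;45 0 0 -0.4 0;45 0 0 -0.6 0;45 0 0 -0.8 0;45 0 0 -0.8 0;45 0 0 -0.8 0;45 0 0 0 0;45 0 0 0 0"}}

```text
t: 6.12
tcp_pos: [0.4219, -0.2324, 0.1576]
tool_rot: [0.769, 0.639, 0.0, 0.001]
force: [0.3, 0.7, -4.6]
finger_gap: 0.623
gripper_force: 63.8
```

Run:
```python
from h import *
d=snap("side","s2");w=snap("wrist","w2")
a=cv2.resize(d["pixels"][130:280,270:420,::-1],None,fx=3,fy=3,interpolation=cv2.INTER_CUBIC)
b=w["pixels"][180:480,150:500,::-1]
o=np.zeros((450,800,3),np.uint8);o[:,:450]=a;o[:300,450:]=b
cv2.imwrite("pics/c3.png",o)
```

View pics/c3.png

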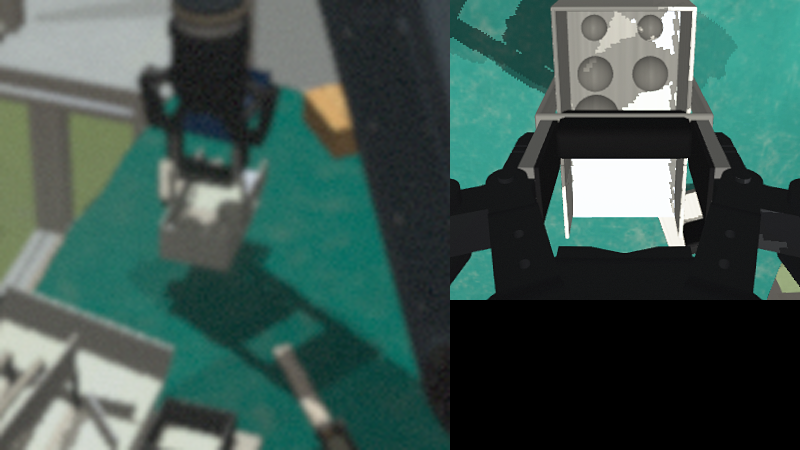

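The scoop lifts level with all five balls aboard. I'll carry it toward the grader and look from above on the way.

Request:
{"name": "send_rows", "arguments": {"commands": "45 0.2 0 -0.5 0;45 0.4 -0.05 -0.6 0;45 0.7 -0.11 -0.66 0;45 0.9 -0.11 -0.66 0;45 0.9 -0.11 -0.66 0;45 0.9 -0.11 -0.66 0;45 0.9 -0.11 -0.66 0;45 0.9 -0.11 -0.66 0;45 0.9 -0.11 -0.66 0;45 0.9 -0.11 -0.66 0;45 0.9 -0.11 -0.66 0;45 0.9 -0.11 -0.66 0;45 0.9 -0.11 -0.66 0;45 0.9 -0.11 -0.66 0;45 0.9 -0.11 -0.66 0;45 0.9 -0.11 -0.66 0;45 0.6 -0.1 -0.5 0;45 0.4 0 -0.4 0;45 0.2 0 0 0;45 0 0 0 0"}}

```text
t: 7.88
tcp_pos: [0.4402, 0.0537, 0.3818]
tool_rot: [0.769, 0.64, -0.0, -0.0]
force: [-0.0, -0.3, -3.5]
finger_gap: 0.625
gripper_force: 64.3
```

Run:
```python
from h import *
w=snap("wrist","w3")
from station import readout
s=readout.sense();print(s["tcp_pos"],s["t"])
p=np.array([.5567,.1533,-.2124])
def W(a):
    a=np.array(a)/1e3;c,s_=np.cos(p[2]),np.sin(p[2]);return (p[0]+c*a[0]-s_*a[1],p[1]+s_*a[0]+c*a[1],a[2])
print(np.round(proj(w,[W(a) for a in [(71.5,109,250),(-31.5,109,250),(-91,13.5,54),(-158,13.5,54),(-91,80.5,54),(-158,80.5,54),(-124.5,-72,54)]])))
```

```text
[0.43984206 0.05312759 0.38134163] 7.9333
[[ 593. -107.]
 [ 436. -129.]
 [ 329.   71.]
 [ 270.   70.]
 [ 331.    7.]
 [ 270.    6.]
 [ 299.  147.]]
```

View pics/w3.png

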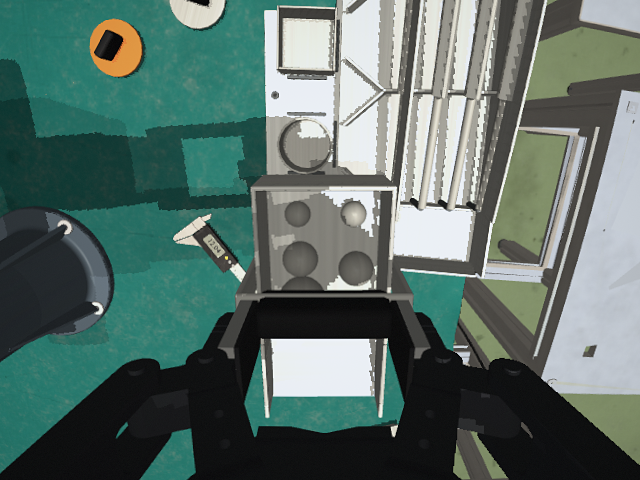

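The wrist view shows the square tin rim corners at (278,6), (338,6), (339,72) and (277,70), and the round rim centred at (306,145). The steel round lid is at (198,5) and the orange look-alike at (117,47). I'll refit the grader pose with these points.

```bash
cat > g.py <<'E'
from h import *
from scipy.optimize import least_squares
d=load("side0");w=load("w3")
cc=lambda a:np.array(a)/2.6+[195,170]-.3
O=[(w,(278,7),(-158,80.5,54)),(w,(338,7),(-91,80.5,54)),(w,(339,73),(-91,13.5,54)),(w,(277,70),(-158,13.5,54)),(w,(306,145),(-124.5,-72,54)),
(d,cc((54,254)),(71.5,109,250)),(d,cc((166,281)),(-31.5,109,250)),
(d,cc((275,381)),(-91,13.5,54)),(d,cc((333,391)),(-158,13.5,54)),(d,cc((247,425)),(-91,80.5,54)),(d,cc((305,440)),(-158,80.5,54)),(d,cc((332,318)),(-124.5,-72,54))]
def W(p,a):
    a=np.atleast_2d(a)/1e3;c,s=np.cos(p[2]),np.sin(p[2]);return np.c_[p[0]+c*a[:,0]-s*a[:,1],p[1]+s*a[:,0]+c*a[:,1],a[:,2]]
E
python3 - <<'E'
from g import *
for sel in [range(12),range(7),range(5)]:
    f=lambda p:np.concatenate([proj(O[i][0],W(p,O[i][2]))[0]-O[i][1] for i in sel])
    r=least_squares(f,[.56,.15,-.2]);print(np.round(r.x,4),np.round(f(r.x).reshape(-1,2),1).tolist())
E
```

```text
[ 0.5639  0.152  -0.2054] [[-1.7, -0.5], [-0.8, 0.7], [-3.6, -1.3], [-0.5, 0.5], [-0.8, 2.4], [-4.2, 0.1], [-5.6, 0.2], [-3.1, -3.6], [-0.4, -0.9], [-2.3, -0.8], [1.2, 0.4], [-1.2, 0.4]]
[ 0.5645  0.152  -0.2036] [[-1.2, -0.4], [-0.3, 0.7], [-3.0, -1.2], [0.1, 0.6], [-0.2, 2.5], [-4.4, 0.1], [-5.8, 0.1]]
[ 0.5655  0.1519 -0.2068] [[-0.1, -0.9], [0.8, 0.4], [-2.1, -1.6], [1.0, 0.1], [0.4, 2.1]]
```

Request:
{"name": "send_rows", "arguments": {"commands": "45 0.4 0.2 0 0.32;45 0.8 0.36 0 0;45 0.9 0.36 0 0;45 0.9 0.36 0 0;45 0.9 0.36 0 0;45 0.9 0.36 0 0;45 0.8 0.36 0 0;45 0.6 0.36 0 0;45 0.2 0.15 0 0;45 0 0 0 0;45 0 0 0 0"}}

```text
t: 8.85
tcp_pos: [0.5221, 0.1658, 0.3811]
tool_rot: [0.776, 0.63, -0.001, -0.0]
force: [0.5, -0.5, -3.7]
finger_gap: 0.629
gripper_force: 64.3
```

Run:
```python
from g import *
w=snap("wrist","w4")
from station import readout
s=readout.sense();M=R.from_quat(s["tool_rot"]).as_matrix();print(s["tcp_pos"],np.degrees(np.arctan2(M[1,1],M[0,1])),s["t"])
p=[.5645,.152,-.2054]
print(np.round(proj(w,W(p,[(71.5,109,250),(-31.5,109,250),(-91,13.5,54),(-158,13.5,54),(-91,80.5,54),(-158,80.5,54),(67,188,212),(-27,188,212)]))).tolist())
cv2.imwrite("pics/c4.png",w["pixels"][:300,:,::-1])
```

```text
[0.52192141 0.16570279 0.3813579 ] -11.866530231596027 8.9
[[498.0, 83.0], [343.0, 81.0], [286.0, 182.0], [232.0, 182.0], [285.0, 125.0], [228.0, 125.0], [479.0, -26.0], [348.0, -30.0]]
```

View pics/c4.png

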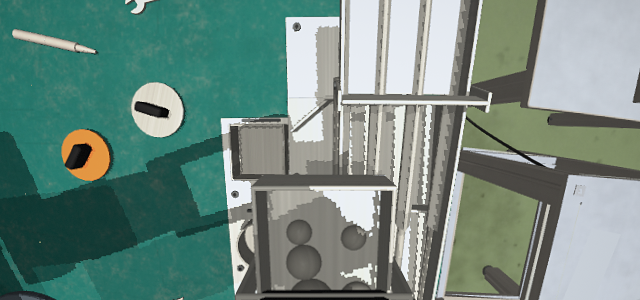

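The crop shows the baffle's top edge from (340,97) to (490,97), parallel to the image rows. The square tin's right edge is at column 289, the steel round lid at (157,109) with its handle at (152,109), and the orange lid at (86,155).

Run:
```python
from g import *
w4=load("w4")
O2=O[:5]+[(w4,(289,123),(-91,80.5,54)),(w4,(288,178),(-91,13.5,54)),(w4,(232,123),(-158,80.5,54))]
for ex in [[],[(w4,(340,96),(-31.5,109,250)),(w4,(490,96),(71.5,109,250))]]:
  OO=O2+ex
  f=lambda p:np.concatenate([proj(o[0],W(p,o[2]))[0]-o[1] for o in OO])
  r=least_squares(f,[.56,.15,-.2],loss="soft_l1");p=r.x;print(np.round(p,4),np.round(f(p).reshape(-1,2),1).tolist())
Rg=np.array([[np.cos(p[2]),np.sin(p[2])],[-np.sin(p[2]),np.cos(p[2])]])
for z in(.25,.24,.23):
  q=onz(w4,[(340,96),(490,96)],z);print(z,q.round(4).tolist(),(Rg@(q[:,:2]-p[:2]).T).T.round(4).tolist())
# refined black handle of round lid in w4
g=w4["pixels"].astype(int).max(2)
m=np.zeros_like(g,np.uint8);m[85:135,133:182]=(g[85:135,133:182]<45)
n,l,st,ce=cv2.connectedComponentsWithStats(m);i=1+np.argmax(st[1:,4]);pts=np.argwhere(l==i)[:,::-1].astype(np.float32)
print(st[i],ce[i],cv2.minAreaRect(pts))
gp=w4["pixels"].astype(int);m=((gp.min(2)>120)).astype(np.uint8);m[:, :120]=0;m[:,195:]=0;m[:70]=0;m[150:]=0
c=max(cv2.findContours(m,0,1)[0],key=cv2.contourArea);(x,y),rr=cv2.minEnclosingCircle(c);print(x,y,rr,cv2.fitEllipse(c))
print("plate",onz(w4,[(x,y),cv2.fitEllipse(c)[0]],.013))
```

```text
[ 0.5661  0.1517 -0.2146] [[1.1, -2.1], [2.0, -0.2], [-1.4, -2.2], [1.6, -1.0], [0.5, 1.3], [-2.4, 1.0], [-0.4, 2.9], [-2.2, 1.0]]
[ 0.5626  0.1475 -0.2408] [[0.7, -1.4], [1.5, 2.2], [-3.4, 0.0], [-0.3, -0.4], [-3.2, 2.5], [-2.8, 3.2], [-2.2, 5.0], [-2.5, 1.7], [7.8, -9.2], [10.7, -1.0]]
0.25 [[0.5519, 0.2563, 0.25], [0.6506, 0.237, 0.25]] [[-0.0363, 0.103], [0.0642, 0.1079]]
0.24 [[0.5524, 0.2569, 0.24], [0.6549, 0.2369, 0.24]] [[-0.036, 0.1037], [0.0683, 0.1087]]
0.23 [[0.5529, 0.2574, 0.23], [0.6591, 0.2367, 0.23]] [[-0.0356, 0.1044], [0.0725, 0.1096]]
[135 102  34  15 303] [150.85808581 109.12541254] ((151.27357482910156, 109.2924575805664), (33.65333557128906, 10.302042007446289), 15.945395469665527)
156.85960388183594 109.25862121582031 28.04875373840332 ((156.686767578125, 109.228759765625), (50.03078079223633, 55.583229064941406), 151.75506591796875)
plate [[0.3314577  0.30480713 0.013     ]
 [0.33124661 0.30489458 0.013     ]]
```

Request:
{"name": "send_rows", "arguments": {"commands": "45 0.5 0.12 0 0;45 1 0.28 0 0;45 1 0.28 0 0;45 1 0.28 0 0;45 1 0.28 0 0;45 1 0.28 0 0;45 1 0.28 0 0;45 1 0.28 0 0;45 1 0.28 0 0;45 1 0.28 0 0;45 1 0.28 0 0;45 0.5 0.14 0.3 0;45 0.2 0.05 0.8 0;45 0 0 0.8 0;45 0 0 0.8 0;45 0 0 0.6 0;45 0 0 0.3 0;45 0 0 0 0;45 0 0 0 0"}}

```text
t: 10.48
tcp_pos: [0.6295, 0.373, 0.3102]
tool_rot: [0.776, 0.63, -0.0, 0.0]
force: [0.9, 0.4, -3.1]
finger_gap: 0.627
gripper_force: 64.3
```

Run:
```python
from station import readout
s=readout.sense();print(s["tcp_pos"],s["force"],s["q"])
```

```text
[0.62949415 0.37304332 0.31024304] [ 0.85209822  0.40100935 -3.06108012] [ 3.82713199e-01  6.26066176e-01  1.04235646e+00 -7.68177807e-05
  1.47315844e+00  5.89320482e-01]
```

Request:
{"name": "send_rows", "arguments": {"commands": "45 -0.4 0 0 0;45 -0.4 0 0 0;45 -0.2 0 0 0;45 -0.1 0 0 0;45 0 0 0 0", "grip_force": 45}}

```text
t: 10.9
tcp_pos: [0.625, 0.3508, 0.3109]
tool_rot: [0.776, 0.63, 0.0, 0.0]
force: [-0.0, 0.2, -3.2]
finger_gap: 0.625
gripper_force: 64.3
```

Request:
{"name": "send_rows", "arguments": {"commands": "45 -0.1 0 0 0;45 -0.1 0 0 0;45 -0.1 0 0 0;45 0 0 0 0"}}

```text
t: 11.23
tcp_pos: [0.6235, 0.3455, 0.3101]
tool_rot: [0.776, 0.631, -0.0, 0.0]
force: [1.1, -0.6, -3.2]
finger_gap: 0.627
gripper_force: 64.3
```

Request:
{"name": "send_rows", "arguments": {"commands": "45 -0.1 0 0 0;45 -0.1 0 0 0;45 -0.1 0 0 0;45 0 0 0 0"}}

```text
t: 11.57
tcp_pos: [0.6223, 0.3395, 0.3101]
tool_rot: [0.776, 0.63, -0.0, 0.0]
force: [-0.1, 0.5, -3.4]
finger_gap: 0.628
gripper_force: 64.3
```

Request:
{"name": "send_rows", "arguments": {"commands": "45 -0.1 0 0 0;45 -0.1 0 0 0;45 -0.1 0 0 0;45 0 0 0 0"}}

```text
t: 11.9
tcp_pos: [0.6215, 0.3351, 0.3111]
tool_rot: [0.776, 0.631, 0.002, -0.0]
force: [0.5, 3.0, -2.1]
finger_gap: 0.628
gripper_force: 64.5
```

Request:
{"name": "send_rows", "arguments": {"commands": "45 -0.1 0 0 0;45 -0.1 0 0 0;45 -0.1 0 0 0;45 0 0 0 0"}}

```text
t: 12.23
tcp_pos: [0.6212, 0.332, 0.3129]
tool_rot: [0.776, 0.631, 0.005, -0.002]
force: [1.2, 7.5, 1.5]
finger_gap: 0.63
gripper_force: 64.8
```

Request:
{"name": "send_rows", "arguments": {"commands": "45 -0.08 0 -0.07 0;45 -0.08 0 -0.07 0;45 -0.08 0 -0.07 0;45 -0.08 0 -0.07 0;45 -0.08 0 -0.07 0;45 -0.08 0 -0.07 0"}}

```text
t: 12.73
tcp_pos: [0.6194, 0.3231, 0.3214]
tool_rot: [0.776, 0.631, 0.006, -0.002]
force: [2.3, 7.1, 1.3]
finger_gap: 0.625
gripper_force: 64.8
```

Run:
```python
from h import *
from station import readout
s=readout.sense();M=R.from_quat(s["tool_rot"]).as_matrix();print(s["tcp_pos"],s["force"],s["ft_torque"],M[:,2])
```

```text
[0.61939259 0.32307897 0.32137033] [2.31902363 7.05226531 1.29077449] [ 1.64976991 -0.58393942  0.23498415] [ 0.00708321  0.00982768 -0.99992662]
```

Request:
{"name": "send_rows", "arguments": {"commands": "45 -0.083 0 -0.037 0;45 -0.083 0 -0.037 0;45 -0.083 0 -0.037 0;45 -0.083 0 -0.037 0;45 -0.083 0 -0.037 0;45 -0.083 0 -0.037 0;45 -0.083 0 -0.037 0;45 -0.083 0 -0.037 0;45 -0.083 0 -0.037 0"}}

```text
t: 13.48
tcp_pos: [0.6165, 0.3084, 0.3281]
tool_rot: [0.776, 0.631, 0.006, -0.002]
force: [2.7, 8.7, 3.2]
finger_gap: 0.624
gripper_force: 64.4
```

Request:
{"name": "send_rows", "arguments": {"commands": "45 -0.095 0 -0.044 0;45 -0.095 0 -0.044 0;45 -0.095 0 -0.044 0;45 -0.095 0 -0.044 0;45 -0.095 0 -0.044 0;45 -0.095 0 -0.044 0;45 -0.095 0 -0.044 0;45 -0.095 0 -0.044 0;45 -0.095 0 -0.044 0"}}

```text
t: 14.23
tcp_pos: [0.6134, 0.291, 0.3368]
tool_rot: [0.776, 0.631, 0.006, -0.0]
force: [0.5, 7.7, 3.4]
finger_gap: 0.628
gripper_force: 61.3
```

Request:
{"name": "send_rows", "arguments": {"commands": "45 -0.1 0 -0.035 0;45 -0.1 0 -0.035 0;45 -0.1 0 -0.035 0;45 -0.1 0 -0.035 0;45 -0.1 0 -0.035 0;45 -0.1 0 -0.035 0;45 -0.1 0 -0.035 0;45 -0.1 0 -0.035 0;45 -0.1 0 -0.035 0;45 -0.1 0 -0.03 0;45 0 0 0 0"}}

```text
t: 15.15
tcp_pos: [0.6088, 0.2696, 0.343]
tool_rot: [0.776, 0.631, 0.004, 0.0]
force: [1.5, 5.4, 4.1]
finger_gap: 0.624
gripper_force: 55.2
```

Run:
```python
from h import *
from station import readout
s=readout.sense();print(s["tcp_pos"],s["force"])
d=snap("side","s5");w=snap("wrist","w5")
a=cv2.resize(d["pixels"][150:330,180:380,::-1],None,fx=2,fy=2,interpolation=cv2.INTER_CUBIC)
b=cv2.resize(w["pixels"][:,:,::-1],(400,300))
o=np.zeros((360,800,3),np.uint8);o[:,:400]=a;o[:300,400:]=b
cv2.imwrite("pics/c5.png",o)
```

```text
[0.60881316 0.26955391 0.34298513] [1.54429766 5.44570261 4.05927048]
```

Request:
{"name": "send_rows", "arguments": {"commands": "45 0.1 0 0 0;45 0.1 0 0 0;45 0.1 0 0 0;45 0.1 0 0 0;45 0.1 0 0 0;45 0.1 0 0 0;45 0.1 0 0 0;45 0.1 0 0 0;45 0.1 0 0 0;45 0.1 0 0 0;45 0.1 0 0 0;45 0.1 0 0 0;45 0.1 0 0 0;45 0.1 0 0 0;45 0.1 0 0 0;45 0.1 0 0 0;45 0.1 0 0 0;45 0.1 0 0 0;45 0.1 0 0 0;45 0.1 0 0 0"}}

```text
t: 16.92
tcp_pos: [0.6155, 0.307, 0.3402]
tool_rot: [0.776, 0.631, -0.0, 0.0]
force: [-0.2, 0.0, -2.6]
finger_gap: 0.629
gripper_force: 52.8
```

Request:
{"name": "send_rows", "arguments": {"commands": "45 0.1 0 0 0;45 0.1 0 0 0;45 0 0 0 0;45 0 0 0 0;45 0 0 0 0;45 0 0 0 0;45 0 0 0 0;45 0 0 0 0;45 0 0 0 0;45 0 0 0 0"}}

```text
t: 17.75
tcp_pos: [0.6163, 0.3109, 0.34]
tool_rot: [0.776, 0.631, 0.0, 0.0]
force: [0.0, -0.8, -1.8]
finger_gap: 0.625
gripper_force: 52.8
```

Run:
```python
from h import *
from station import readout
s=readout.sense();print(s["tcp_pos"],s["force"],s["t"])
d=snap("side","s6");w=snap("wrist","w6")
a=cv2.resize(d["pixels"][150:360,180:380,::-1],None,fx=2,fy=2,interpolation=cv2.INTER_CUBIC)
b=cv2.resize(w["pixels"][:,:,::-1],(400,300))
o=np.zeros((600,800,3),np.uint8);o[:420,:400]=a;o[:300,400:]=b
o[300:,400:]=cv2.resize(load("w5")["pixels"][:,:,::-1],(400,300))
cv2.imwrite("pics/c6.png",o)
```

```text
[0.61633458 0.31092116 0.34001426] [ 0.03775965 -0.78238021 -1.78991682] 17.75
```

Request:
{"name": "send_rows", "arguments": {"commands": "45 0 0 -0.5 0;45 0 0 -1 0;45 -0.5 -0.1 -1 0;45 -1 -0.22 -0.8 0;45 -1 -0.22 0 0;45 -1 -0.22 0 0;45 -1 -0.22 0 0;45 -1 -0.22 0 0;45 -1 -0.22 0 0;45 -1 -0.22 0 0;45 -1 -0.22 0 0;45 -1 -0.22 0 0;45 -1 -0.22 0 0;45 -1 -0.22 0 0;45 -1 -0.22 0 0;45 -1 -0.22 0 0;45 -1 -0.22 0 0;45 -0.5 -0.2 0 0;45 0 0 0 0;45 0 0 0 0"}}

```text
t: 19.52
tcp_pos: [0.489, 0.0313, 0.4067]
tool_rot: [0.776, 0.63, 0.001, 0.0]
force: [-0.1, -0.3, -2.5]
finger_gap: 0.627
gripper_force: 52.9
```

Run:
```python
from h import *
from station import readout
s=readout.sense();print(s["tcp_pos"],s["force"],s["t"])
w=snap("wrist","w7");d=snap("side","s7")
o=np.zeros((600,800,3),np.uint8)
o[:300,:400]=w["pixels"][:300,150:550,::-1]
o[:300,400:]=cv2.resize(d["pixels"][230:380,190:390,::-1],None,fx=2,fy=2,interpolation=cv2.INTER_CUBIC)
o[300:,400:]=cv2.resize(load("w6")["pixels"][:,:,::-1],(400,300))
o[300:,:400]=cv2.resize(load("s7")["pixels"][80:305,200:500,::-1],(400,300))
cv2.imwrite("pics/c7.png",o)
```

```text
[0.48896119 0.03131038 0.40671961] [-0.13357356 -0.31685348 -2.52546665] 19.5167
```

View pics/c7.png

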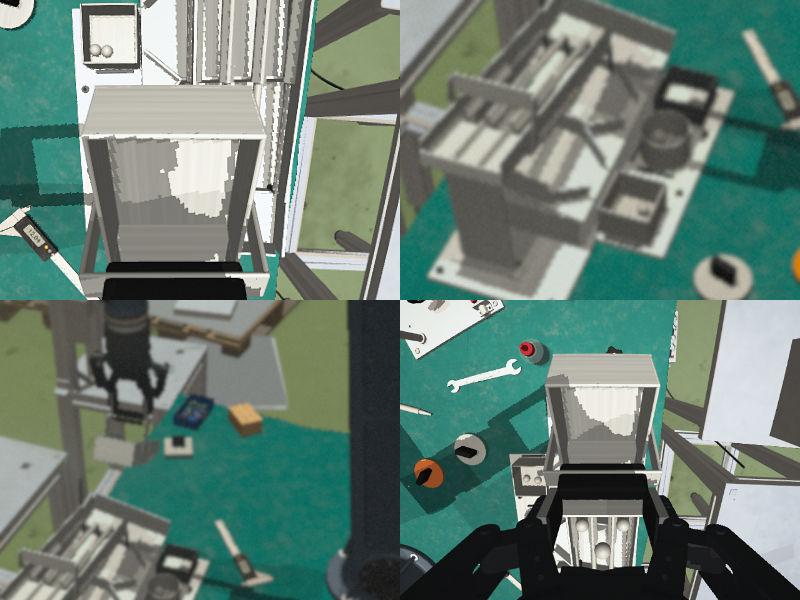

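The montage shows both small balls in the square tin at (102,50) and the scoop empty and tilted. In an earlier frame the three larger balls were still rolling on the bars. Next I'll set the scoop down at its old place.

Request:
{"name": "send_rows", "arguments": {"commands": "45 -0.5 0 0 0;45 -1 -0.04 0 0;45 -1 -0.04 0 0;45 -1 -0.04 0 0;45 -1 -0.04 0 0;45 -1 -0.04 0 0;45 -1 -0.04 0 0;45 -1 -0.04 0 0;45 -1 -0.04 0.5 0;45 -1 -0.04 1 0;45 -1 -0.04 1 0;45 -1 -0.04 1 0;45 -1 -0.04 1 0;45 -1 -0.04 1 0;45 -1 -0.04 1 0;45 -0.7 -0.04 1 0;45 -0.3 0 1 0;45 0 0 1 0;45 0 0 1 0;45 0 0 1 0"}}

```text
t: 21.28
tcp_pos: [0.414, -0.2704, 0.175]
tool_rot: [0.776, 0.631, 0.0, 0.0]
force: [-0.3, 0.9, -1.6]
finger_gap: 0.625
gripper_force: 52.8
```

Request:
{"name": "send_rows", "arguments": {"commands": "45 0 0 1 0;45 0 0 1 0;45 0 0 0.9 0;45 0 0 0.4 0;45 0 0 0 0;45 0 0 0 0"}}

```text
t: 21.78
tcp_pos: [0.414, -0.2701, 0.11]
tool_rot: [0.776, 0.631, -0.0, 0.0]
force: [0.5, -0.5, -1.2]
finger_gap: 0.627
gripper_force: 52.8
```

Request:
{"name": "send_rows", "arguments": {"commands": "45 0 0 0.1 0;45 0 0 0.1 0;45 0 0 0.1 0;45 0 0 0 0"}}

```text
t: 22.12
tcp_pos: [0.4145, -0.2693, 0.1059]
tool_rot: [0.776, 0.63, 0.001, 0.001]
force: [1.3, 5.0, 11.3]
finger_gap: 0.624
gripper_force: 53.6
```

Request:
{"name": "send_rows", "arguments": {"commands": "45 0.125 0 0.075 0;45 0.125 0 0.075 0;45 0.125 0 0.075 0;45 0.125 0 0.075 0;45 0.125 0 0.075 0;45 0.125 0 0.075 0;45 0.125 0 0.075 0;45 0.125 0 0.075 0;45 0.125 0 0.075 0;45 0.125 0 0.075 0"}}

```text
t: 22.95
tcp_pos: [0.4196, -0.245, 0.0917]
tool_rot: [0.776, 0.631, 0.001, 0.002]
force: [-2.8, 2.7, 27.0]
finger_gap: 0.627
gripper_force: 52.1
```

Request:
{"name": "send_rows", "arguments": {"commands": "45 0.14 0 0.045 0;45 0.14 0 0.045 0;45 0.14 0 0.045 0;45 0.14 0 0.045 0;45 0.14 0 0.045 0;45 0.14 0 0.045 0;45 0.14 0 0.045 0"}}

```text
t: 23.53
tcp_pos: [0.4233, -0.2263, 0.0851]
tool_rot: [0.776, 0.631, 0.0, 0.002]
force: [-1.5, 1.5, 11.6]
finger_gap: 0.628
gripper_force: 53.4
```

Request:
{"name": "send_rows", "arguments": {"commands": "45 0.12 0 0.05 0;45 0.12 0 0.05 0;45 0.1 0 0.05 0;45 0 0 0 0;75 0 0 0 0;75 0 0 0 0;75 0 0 0 0;85 0 0 0 0;85 0 0 0 0"}}

```text
t: 24.28
tcp_pos: [0.4241, -0.2194, 0.0796]
tool_rot: [0.776, 0.631, 0.0, -0.0]
force: [-0.6, 0.1, 0.0]
finger_gap: 0.994
gripper_force: 0.0
```

Request:
{"name": "send_rows", "arguments": {"commands": "85 0 0 -0.5 0;85 0 0 -1 0;85 0 0 -1 0;85 0 0 -1 0;85 0 0 -1 0;85 0 0 -1 0;85 0 0 -1 0;85 0 0 -1 0;85 0 0 -1 0;85 -0.5 0 -1 0;85 -1 0 0 0;85 -1 0 0 0;85 -1 0 0 0;85 0 0 0 0;85 0 0 0 0"}}

```text
t: 25.53
tcp_pos: [0.4094, -0.2883, 0.2692]
tool_rot: [0.777, 0.63, 0.0, -0.001]
force: [0.1, 0.4, -0.0]
finger_gap: 0.994
gripper_force: 0.0
```

Run:
```python
from h import *
from station import readout
s=readout.sense();M=R.from_quat(s["tool_rot"]).as_matrix();print(s["tcp_pos"],np.degrees(np.arctan2(M[1,1],M[0,1])),s["force"],s["t"])
w=snap("wrist","w8");px=w["pixels"].astype(int)
g=px.max(2);m=(g<50).astype(np.uint8);m[310:]=0
n,l,st,ce=cv2.connectedComponentsWithStats(m)
for i in range(1,n):
    if st[i,4]>150:
        pts=np.argwhere(l==i)[:,::-1].astype(np.float32);print(st[i],ce[i].round(1),[np.round(v,1) for v in cv2.minAreaRect(pts)],onz(w,[ce[i]],.042).round(4),onz(w,[ce[i]],.089).round(4))
m=(px.min(2)>150).astype(np.uint8);m[310:]=0
for c in cv2.findContours(m,0,1)[0]:
    if cv2.contourArea(c)>1000:
        r=cv2.minAreaRect(c);print("bright",[np.round(v,1) for v in r],onz(w,cv2.boxPoints(r),.013).round(4).tolist())
```

```text
[ 0.40939803 -0.28829478  0.26921678] -11.91528663318277 [ 0.11167481  0.41473589 -0.04572408] 25.5333
[291 114  69  17 323] [324.5 121.9] [array([325., 122.]), array([16., 68.]), np.float64(90.0)] [[ 0.4263 -0.2111  0.042 ]] [[ 0.4262 -0.2114  0.089 ]]
[475 232  59  60 241] [506.7 263.7] [array([504.1, 260.9]), array([82. ,  3.4]), np.float64(46.2)] [[ 0.5831 -0.3862  0.042 ]] [[ 0.5626 -0.3637  0.089 ]]
[375 286  33  24 429] [390.  296.2] [array([390.8, 297.3]), array([18.7, 30.4]), np.float64(71.6)] [[ 0.4578 -0.3969  0.042 ]] [[ 0.4536 -0.373   0.089 ]]
bright [array([387.7, 290.7]), array([54.5, 61.7]), np.float64(72.5)] [[0.4209, -0.3754, 0.013], [0.4884, -0.3672, 0.013], [0.4984, -0.4343, 0.013], [0.4276, -0.4438, 0.013]]
bright [array([627., 154.]), array([104.,  24.]), np.float64(90.0)] [[0.7231, -0.2471, 0.013], [0.7504, -0.2514, 0.013], [0.7522, -0.3639, 0.013], [0.723, -0.3582, 0.013]]
bright [array([325. , 136.5]), array([137.,  90.]), np.float64(90.0)] [[0.3949, -0.1529, 0.013], [0.4795, -0.1707, 0.013], [0.456, -0.3029, 0.013], [0.3633, -0.2834, 0.013]]
bright [array([590.2,  87.6]), array([ 78.9, 184.9]), np.float64(32.8)] [[0.605, -0.2686, 0.013], [0.7202, -0.1382, 0.013], [0.7928, -0.1866, 0.013], [0.6745, -0.3271, 0.013]]
bright [array([192.6,  36.9]), array([105.6,  16.2]), np.float64(52.4)] [[0.2929, -0.0666, 0.013], [0.3074, -0.0614, 0.013], [0.3476, -0.1476, 0.013], [0.3329, -0.1536, 0.013]]
```

Request:
{"name": "send_rows", "arguments": {"commands": "85 0 0 0.17 -1;85 0 0 0.17 -1;85 0 0 0.17 -1;85 0 0 0.17 -1;85 0 0 0.17 -1;85 0 0 0.17 -1;85 0 0 0.17 -1;85 0 0 0.17 -1;85 0 0 0.17 -1;85 0 0 0.17 -1;85 0 0 0.17 -1;85 0 0 0.17 -1;85 0 0 0.17 -1;85 0 0 0.17 -1;85 0 0 0.17 -1;85 0 0 0.17 -1;85 0 0 0.17 -1;85 0 0 0.17 -1;85 0 0 0.17 -1;85 0 0 0.17 -1"}}

```text
t: 27.25
tcp_pos: [0.4097, -0.2864, 0.2013]
tool_rot: [0.187, 0.982, 0.001, -0.0]
force: [-0.6, -0.3, 0.8]
finger_gap: 1.0
gripper_force: 0.0
```

Request:
{"name": "send_rows", "arguments": {"commands": "85 0 0 0 -1;85 0 0 0 -1;85 0 0 0 -1;85 0 0 0 -1;85 0 0 0 -1;85 0 0 0 -1;85 0 0 0 -1;85 0 0 0 -0.4;85 -0.67 -0.88 0 0;85 -0.67 -0.88 0 0;85 -0.67 -0.88 0 0;85 -0.67 -0.88 0 0;85 -0.67 -0.88 0 0;85 -0.67 -0.88 0 0;85 -0.67 -0.86 0 0;85 0 0 0 0;85 0 0 0 0;85 0 0 0 0"}}

```text
t: 28.75
tcp_pos: [0.5188, -0.3951, 0.2009]
tool_rot: [-0.068, 0.998, 0.001, -0.001]
force: [-0.3, 0.1, 0.0]
finger_gap: 1.001
gripper_force: 0.0
```

```bash
cat > m.py <<'E'
from h import *
from station import readout
def state():
    s=readout.sense();M=R.from_quat(s["tool_rot"]).as_matrix();a=np.degrees(np.arctan2(M[1,1],M[0,1]))
    print("tcp",s["tcp_pos"].round(4),"yang %.2f t %.2f"%(a,s["t"]),s["force"].round(1));return s,M,a
def ang(v): return np.degrees(np.arctan2(v[1],v[0]))
def blobs(w,mask,z,amin,off=(0,0)):
    for c in cv2.findContours(mask.astype(np.uint8),0,1)[0]:
        if cv2.contourArea(c)>amin:
            r=cv2.minAreaRect(c);b=onz(w,cv2.boxPoints(r),z);q=onz(w,c[:,0].astype(float),z)[:,:2]
            h=cv2.minAreaRect(((q-q.mean(0))*1e4).astype(np.float32))
            print("px",np.round(r[0],1),np.round(r[1],1),"ctr",(np.array(h[0])/1e4+q.mean(0)).round(4),"size",np.round(np.array(h[1])/10,1),"ang",round(h[2],1),"area",cv2.contourArea(c))
E
python3 - <<'E'
from m import *
state();w=snap("wrist","w9");px=w["pixels"].astype(int)
roi=np.zeros(px.shape[:2],bool);roi[40:290,180:470]=1
print("plate");m=(px[:,:,0]>110)|((px.max(2)<50));blobs(w,m&roi,.013,1500)
print("bright");blobs(w,(px.min(2)>130)&roi,.013,1500)
print("handle");blobs(w,(px.max(2)<50)&roi,.042,150)
E
```

```text
tcp [ 0.5188 -0.3951  0.2009] yang 97.85 t 28.75 [-0.3  0.1  0. ]
plate
px [249.5 242.5] [ 93. 139.] ctr [ 0.5556 -0.4586] size [ 88.  127.8] ang 5.3 area 7490.0
px [321.5 144.5] [83. 83.] ctr [ 0.459  -0.4061] size [67.6 68.6] ang 7.8 area 6680.0
bright
px [320.  144.5] [83. 80.] ctr [ 0.4591 -0.4065] size [67.5 67.7] ang 7.8 area 4026.5
handle
px [321.  147.5] [43. 14.] ctr [ 0.4592 -0.4058] size [31.9 10.7] ang 7.8 area 590.5
px [204.3 123.4] [13.8 84.5] ctr [ 0.4539 -0.4955] size [10. 63.] ang 75.8 area 678.5
```

Request:
{"name": "send_rows", "arguments": {"commands": "85 1 -0.05 0.8 0;85 1 -0.05 1 0;85 1 -0.03 1 0;85 0.03 0 1 0;85 0 0 1 0;85 0 0 1 0;85 0 0 1 0;85 0 0 1 0;85 0 0 0.6 0;85 0 0 0.35 0;85 0 0 0 0;85 0 0 0 0", "grip_force": 50}}

```text
t: 29.8
tcp_pos: [0.4597, -0.4077, 0.0271]
tool_rot: [-0.068, 0.998, -0.0, 0.0]
force: [0.4, 0.2, 0.2]
finger_gap: 0.991
gripper_force: 0.0
```

Request:
{"name": "send_rows", "arguments": {"commands": "5 0 0 0 0;5 0 0 0 0;5 0 0 0 0;5 0 0 0 0;5 0 0 0 0;5 0 0 0 0;5 0 0 0 0;5 0 0 0 0"}}

```text
t: 30.47
tcp_pos: [0.4598, -0.408, 0.0271]
tool_rot: [-0.068, 0.998, -0.0, 0.0]
force: [0.3, -0.5, 3.2]
finger_gap: 0.129
gripper_force: 49.9
```

Request:
{"name": "send_rows", "arguments": {"commands": "5 0 0 -0.5 0;5 0 0 -1 0;5 0 0 -1 0;5 0 0 -1 0;5 0 0 -1 0;5 0 0 -1 0;5 -0.1 0.5 -1 0;5 -0.22 1 -1 0;5 -0.22 1 -1 0;5 -0.22 1 -1 0;5 -0.22 1 -1 0;5 -0.22 1 -1 0;5 -0.22 1 -1 0;5 -0.22 1 -0.2 0;5 -0.22 1 0 0;5 -0.22 1 0 0;5 -0.22 1 0 0;5 -0.22 1 0 0;5 -0.22 1 0 0;5 -0.22 1 0 0"}}

```text
t: 32.13
tcp_pos: [0.4811, -0.1309, 0.2809]
tool_rot: [-0.068, 0.998, 0.0, -0.0]
force: [-0.6, 0.9, -0.6]
finger_gap: 0.127
gripper_force: 49.3
```

Request:
{"name": "send_rows", "arguments": {"commands": "5 -0.22 1 0 0;5 -0.22 1 0 0;5 -0.22 1 0 0;5 -0.22 1 0 0;5 -0.22 1 0 0;5 -0.22 1 0 0;5 -0.22 1 0 0;5 -0.22 1 0 0;5 -0.22 1 0 0;5 -0.22 1 0 0;5 -0.22 1 0 0;5 -0.22 1 0 0;5 -0.22 1 0 0;5 -0.22 1 0 0;5 -0.22 1 0 0;5 -0.22 1 0 0;5 -0.22 1 0 0;5 -0.1 0.8 0 0"}}

```text
t: 33.63
tcp_pos: [0.5091, 0.2323, 0.2809]
tool_rot: [-0.068, 0.998, 0.0, -0.0]
force: [-0.0, -0.6, -0.9]
finger_gap: 0.125
gripper_force: 49.3
```

Request:
{"name": "send_rows", "arguments": {"commands": "5 0 0 0 0.98;5 0 0 0 0.98;5 0 0 0 0.98;5 0 0 0 0.98;5 0 0 0 0.98;5 0 0 0 0;5 0 0 0 0;5 0 0 0 0"}}

```text
t: 34.3
tcp_pos: [0.5092, 0.2308, 0.2808]
tool_rot: [0.102, 0.995, -0.0, -0.0]
force: [-0.8, -0.6, -1.5]
finger_gap: 0.13
gripper_force: 49.3
```

Run:
```python
from m import *
state();w=snap("wrist","w10");px=w["pixels"].astype(int)
from g import W
p=[.5645,.152,-.2054]
print(np.round(proj(w,W(p,[(-91,80.5,54),(-158,80.5,54),(-158,13.5,54),(-91,13.5,54),(-124.5,-72,54),(-91,80.5,6),(-158,80.5,6)]))).tolist())
# print luminance profile lines through predicted tin
g=px.mean(2).astype(int)
c=proj(w,W(p,[(-124.5,47,54)]))[0].astype(int);print(c)
print("row",[(u,g[c[1],u]) for u in range(c[0]-60,c[0]+61,2)])
print("col",[(v,g[v,c[0]]) for v in range(max(0,c[1]-60),c[1]+61,2)])
```

```text
tcp [0.5092 0.2308 0.2808] yang 78.27 t 34.30 [-0.8 -0.6 -1.5]
[[340.0, 186.0], [341.0, 112.0], [267.0, 113.0], [270.0, 186.0], [179.0, 151.0], [338.0, 179.0], [339.0, 114.0]]
[304 149]
row [(244, np.int64(234)), (246, np.int64(234)), (248, np.int64(234)), (250, np.int64(234)), (252, np.int64(237)), (254, np.int64(237)), (256, np.int64(237)), (258, np.int64(237)), (260, np.int64(237)), (262, np.int64(237)), (264, np.int64(237)), (266, np.int64(237)), (268, np.int64(238)), (270, np.int64(232)), (272, np.int64(215)), (274, np.int64(37)), (276, np.int64(57)), (278, np.int64(74)), (280, np.int64(133)), (282, np.int64(243)), (284, np.int64(131)), (286, np.int64(136)), (288, np.int64(135)), (290, np.int64(137)), (292, np.int64(120)), (294, np.int64(100)), (296, np.int64(101)), (298, np.int64(101)), (300, np.int64(101)), (302, np.int64(101)), (304, np.int64(101)), (306, np.int64(102)), (308, np.int64(101)), (310, np.int64(101)), (312, np.int64(100)), (314, np.int64(122)), (316, np.int64(136)), (318, np.int64(135)), (320, np.int64(135)), (322, np.int64(135)), (324, np.int64(135)), (326, np.i
[... 1053 characters left out ...]
(147, np.int64(101)), (149, np.int64(101)), (151, np.int64(103)), (153, np.int64(103)), (155, np.int64(100)), (157, np.int64(102)), (159, np.int64(102)), (161, np.int64(103)), (163, np.int64(101)), (165, np.int64(101)), (167, np.int64(105)), (169, np.int64(121)), (171, np.int64(119)), (173, np.int64(121)), (175, np.int64(136)), (177, np.int64(66)), (179, np.int64(67)), (181, np.int64(80)), (183, np.int64(127)), (185, np.int64(126)), (187, np.int64(120)), (189, np.int64(122)), (191, np.int64(112)), (193, np.int64(129)), (195, np.int64(129)), (197, np.int64(130)), (199, np.int64(130)), (201, np.int64(129)), (203, np.int64(131)), (205, np.int64(130)), (207, np.int64(132)), (209, np.int64(132))]
```

```bash
cat > e.py <<'E'
from m import *
from scipy.ndimage import map_coordinates
from scipy.optimize import minimize
def shape(kind,r,n=40):
    if kind=="c":
        t=np.linspace(0,2*np.pi,4*n,endpoint=False);d=np.c_[np.cos(t),np.sin(t)];return r*d,d
    t=np.linspace(-.85,.85,n);P=[];N=[]
    for k in range(4):
        a=k*np.pi/2;Q=np.array([[np.cos(a),-np.sin(a)],[np.sin(a),np.cos(a)]])
        P.append((Q@np.c_[np.ones(n),t].T).T*r);N.append((Q@np.c_[np.ones(n),0*t].T).T)
    return np.vstack(P),np.vstack(N)
def fit(w,kind,radii,z,c0,yaw0,span=.010,sy=3):
    g=cv2.GaussianBlur(w["pixels"].astype(np.float32),(0,0),.8).mean(2)
    S=[shape(kind,r) for r in radii]
    def score(c,y):
        C,s=np.cos(y),np.sin(y);Q=np.array([[C,-s],[s,C]]);t=0
        for P,N in S:
            v=[]
            for e in(-.0008,.0008):
                q=(Q@(P+e*N).T).T+c;uv=proj(w,np.c_[q,np.full(len(q),z)]);v.append(map_coordinates(g,[uv[:,1],uv[:,0]],order=1,mode="nearest"))
            t+=np.minimum(np.abs(v[1]-v[0]),40).mean()
        return t
    best=[]
    for y in (np.radians(np.arange(-sy,sy+.1,1)) if kind!="c" else [0]):
        for dx in np.arange(-span,span+1e-9,.001):
            for dy in np.arange(-span,span+1e-9,.001): best.append((score(c0+np.array([dx,dy]),yaw0+y),c0[0]+dx,c0[1]+dy,yaw0+y))
    best.sort(reverse=True)
    r=minimize(lambda p:-score(p[:2]/1e3,p[2]/100),[best[0][1]*1e3,best[0][2]*1e3,best[0][3]*100],method="Nelder-Mead",options=dict(initial_simplex=None,xatol=.05,fatol=.01))
    print(kind,radii,"best",np.round(r.x/[1e3,1e3,100],4),round(-r.fun,2),"others",[(round(b[0],1),*np.round(b[1:],4)) for b in best[:20:6]]);return r.x/[1e3,1e3,100]
E
python3 - <<'E'
from e import *
w=load("w10");c0=np.array([.454,.2235]);y0=-.206
for rr in([.0335],[.031],[.0335,.031]): fit(w,"s",rr,.054,c0,y0)
fit(load("w9"),"s",[.0345],.013,np.array([.459,-.406]),np.radians(7.8))
w4=load("w4");fit(w4,"s",[.0335,.031],.054,c0,y0)
w3=load("w3");fit(w3,"s",[.0335,.031],.054,c0,y0)
E
```

```text
s [0.0335] best [ 0.4487  0.2263 -0.2133] 31.46 others [(np.float32(30.8), np.float64(0.449), np.float64(0.2265), np.float64(-0.2235)), (np.float32(27.9), np.float64(0.449), np.float64(0.2255), np.float64(-0.2235)), (np.float32(27.3), np.float64(0.449), np.float64(0.2275), np.float64(-0.2409)), (np.float32(26.6), np.float64(0.449), np.float64(0.2275), np.float64(-0.2584))]
s [0.031] best [ 0.4511  0.2257 -0.2091] 34.6 others [(np.float32(33.9), np.float64(0.451), np.float64(0.2255), np.float64(-0.206)), (np.float32(30.3), np.float64(0.451), np.float64(0.2255), np.float64(-0.2409)), (np.float32(29.3), np.float64(0.45), np.float64(0.2235), np.float64(-0.206)), (np.float32(28.6), np.float64(0.451), np.float64(0.2265), np.float64(-0.1885))]
s [0.0335, 0.031] best [ 0.4514  0.2257 -0.206 ] 58.06 others [(np.float32(55.7), np.float64(0.451), np.float64(0.2255), np.float64(-0.206)), (np.float32(52.7), np.float64(0.451), np.float64(0.2255), np.float64(-0.2409)), (np.float32(51.5), np.float64(0.449), np.float64(0.2265), np.float64(-0.1885)), (np.float32(50.0), np.float64(0.451), np.float64(0.
[... 462 characters left out ...]
[(np.float32(52.1), np.float64(0.453), np.float64(0.2305), np.float64(-0.206)), (np.float32(50.3), np.float64(0.452), np.float64(0.2265), np.float64(-0.1711)), (np.float32(49.6), np.float64(0.453), np.float64(0.2275), np.float64(-0.1885)), (np.float32(49.2), np.float64(0.454), np.float64(0.2305), np.float64(-0.1885))]
s [0.0335, 0.031] best [ 0.4567  0.2231 -0.2163] 73.49 others [(np.float32(71.6), np.float64(0.457), np.float64(0.2235), np.float64(-0.206)), (np.float32(69.2), np.float64(0.452), np.float64(0.2245), np.float64(-0.206)), (np.float32(68.0), np.float64(0.457), np.float64(0.2235), np.float64(-0.1711)), (np.float32(67.2), np.float64(0.457), np.float64(0.2225), np.float64(-0.1885))]
```

Request:
{"name": "send_rows", "arguments": {"commands": "5 0.13 -0.42 0.75 0;5 0.13 -0.42 0.75 0;5 0 0 0 0;5 0 0 0 0;5 0 0 0 0"}}

```text
t: 34.77
tcp_pos: [0.5018, 0.2158, 0.2514]
tool_rot: [0.103, 0.995, 0.0, 0.001]
force: [-0.8, -0.2, -0.3]
finger_gap: 0.131
gripper_force: 49.3
```

Run:
```python
from e import *
s,M,a=state();w=snap("wrist","w11");c0=np.array([.4512,.2257]);y0=-.206
for rr in([.031],[.0335,.031]):
    x=fit(w,"s",rr,.054,c0,y0,span=.006)
    d=x[:2]-s["tcp_pos"][:2];print("tool dx,dy mm",(M[:2,0]@d*1e3).round(1),(M[:2,1]@d*1e3).round(1))
```

```text
tcp [0.5018 0.2158 0.2514] yang 78.19 t 34.77 [-0.8 -0.2 -0.3]
s [0.031] best [ 0.4509  0.2257 -0.2076] 32.8 others [(np.float32(31.8), np.float64(0.4512), np.float64(0.2257), np.float64(-0.206)), (np.float32(29.8), np.float64(0.4452), np.float64(0.2267), np.float64(-0.2409)), (np.float32(28.7), np.float64(0.4502), np.float64(0.2257), np.float64(-0.1885)), (np.float32(27.6), np.float64(0.4502), np.float64(0.2217), np.float64(-0.2235))]
tool dx,dy mm 51.9 -0.8
s [0.0335, 0.031] best [ 0.4509  0.2252 -0.211 ] 56.89 others [(np.float32(52.1), np.float64(0.4492), np.float64(0.2257), np.float64(-0.2235)), (np.float32(50.4), np.float64(0.4482), np.float64(0.2257), np.float64(-0.2235)), (np.float32(49.4), np.float64(0.4502), np.float64(0.2257), np.float64(-0.2409)), (np.float32(48.7), np.float64(0.4512), np.float64(0.2247), np.float64(-0.2409))]
tool dx,dy mm 51.8 -1.3
```

Request:
{"name": "send_rows", "arguments": {"commands": "5 0.86 -0.02 0 0;5 0.86 -0.02 0 0;5 0.85 -0.01 0.5 0;5 0 0 1 0;5 0 0 1 0;5 0 0 1 0;5 0 0 1 0;5 0 0 1 0;5 0 0 1 0;5 0 0 1 0;5 0 0 0.5 0;5 0 0 0 0;5 0 0 0 0"}}

```text
t: 35.9
tcp_pos: [0.4512, 0.2254, 0.091]
tool_rot: [0.103, 0.995, 0.0, 0.0]
force: [-0.3, -1.3, -0.8]
finger_gap: 0.128
gripper_force: 49.3
```

Run:
```python
from m import *
s,M,a=state();d=np.array([.4509,.2256])-s["tcp_pos"][:2];print((M[:2,0]@d*1e3).round(2),(M[:2,1]@d*1e3).round(2))
```

```text
tcp [0.4512 0.2254 0.091 ] yang 78.20 t 35.90 [-0.3 -1.3 -0.8]
0.3 0.14
```

Well aligned; lowering gently.

Request:
{"name": "send_rows", "arguments": {"commands": "5 0 0 0.2 0;5 0 0 0.2 0;5 0 0 0.2 0;5 0 0 0 0"}}

```text
t: 36.23
tcp_pos: [0.4504, 0.225, 0.0786]
tool_rot: [0.103, 0.995, -0.0, -0.0]
force: [-0.1, 0.2, -0.4]
finger_gap: 0.132
gripper_force: 49.3
```

Request:
{"name": "send_rows", "arguments": {"commands": "5 0 0 0.15 0;5 0 0 0.15 0;5 0 0 0.1 0;5 0 0 0 0;5 0 0 0 0"}}

```text
t: 36.65
tcp_pos: [0.4507, 0.2251, 0.072]
tool_rot: [0.103, 0.995, 0.0, 0.0]
force: [-3.1, -0.9, 11.9]
finger_gap: 0.131
gripper_force: 51.1
```

Request:
{"name": "send_rows", "arguments": {"commands": "40 0 0 0 0;60 0 0 0 0;60 0 0 0 0;60 0 0 0 0;60 0 0 -0.4 0;60 0 0 -1 0;60 0 0 -1 0;60 0 0 -1 0;60 0.5 0.2 -1 0;60 0.8 0.4 -1 1;60 1 0.5 -1 1;85 1 0.5 0 1;85 0.5 0.27 0 1;85 0 0 0 0;85 0 0 0 0;85 0 0 0 0"}}

```text
t: 37.98
tcp_pos: [0.3891, 0.2821, 0.1987]
tool_rot: [0.24, 0.971, -0.0, 0.0]
force: [0.2, -0.1, -0.4]
finger_gap: 0.995
gripper_force: 0.0
```

Run:
```python
from e import *
s,M,a=state();w=snap("wrist","w12");px=w["pixels"].astype(int)
print(proj(w,[[.331,.305,.013]]))
x=fit(w,"c",[.0345],.013,np.array([.331,.305]),0)
roi=np.zeros(px.shape[:2],bool);u,v=proj(w,[[*x[:2],.03]])[0].astype(int);roi[v-35:v+35,u-35:u+35]=1
blobs(w,(px.max(2)<50)&roi,.042,100);blobs(w,(px.max(2)<80)&roi,.042,100)
```

```text
tcp [0.3891 0.2821 0.1987] yang 62.27 t 37.98 [ 0.2 -0.1 -0.4]
[[316.54601697 142.9842469 ]]
c [0.0345] best [0.3303 0.3048 0.    ] 39.29 others [(np.float32(37.7), np.float64(0.33), np.float64(0.305), np.float64(0.0)), (np.float32(27.3), np.float64(0.33), np.float64(0.306), np.float64(0.0)), (np.float32(22.6), np.float64(0.332), np.float64(0.306), np.float64(0.0)), (np.float32(17.7), np.float64(0.328), np.float64(0.305), np.float64(0.0))]
px [315.5 144. ] [44. 15.] ctr [0.3305 0.305 ] size [11.2 32.3] ang 61.6 area 600.0
px [315.2 144. ] [15.4 44.3] ctr [0.3304 0.3048] size [11.5 32.6] ang 59.9 area 623.5
```

Request:
{"name": "send_rows", "arguments": {"commands": "85 1 -0.14 0.8 0.2;85 1 -0.14 1 0;85 1 -0.13 1 0;85 0.12 0 1 0;85 0 0 1 0;85 0 0 1 0;85 0 0 1 0;85 0 0 0.9 0;85 0 0 0.55 0;85 0 0 0.3 0;85 0 0 0 0;85 0 0 0 0", "grip_force": 50}}

```text
t: 39.03
tcp_pos: [0.3303, 0.3045, 0.0275]
tool_rot: [0.247, 0.969, -0.0, -0.0]
force: [0.5, -1.1, 0.7]
finger_gap: 0.994
gripper_force: 0.0
```

Request:
{"name": "send_rows", "arguments": {"commands": "5 0 0 0 0;5 0 0 0 0;5 0 0 0 0;5 0 0 0 0;5 0 0 0 0;5 0 0 0 0;5 0 0 0 0;5 0 0 0 0"}}

```text
t: 39.7
tcp_pos: [0.3299, 0.305, 0.0281]
tool_rot: [0.247, 0.969, 0.0, 0.0]
force: [-0.4, -0.6, 5.3]
finger_gap: 0.127
gripper_force: 49.9
```

Run:
```python
from m import *
s,M,a=state();d=np.array([.3303,.3048])-s["tcp_pos"][:2];print((M[:2,0]@d*1e3).round(2),(M[:2,1]@d*1e3).round(2),s["finger_gap"])
```

```text
tcp [0.3299 0.305  0.0281] yang 61.40 t 39.70 [-0.4 -0.6  5.3]
-0.44 0.06 0.12669786800536761
```

Request:
{"name": "send_rows", "arguments": {"commands": "5 0 0 -0.5 0;5 0 0 -1 0;5 0 0 -1 0;5 0 0 -1 0;5 0 0 -1 0;5 -0.5 -0.25 -1 0;5 -1 -0.49 -1 0;5 -1 -0.49 -1 0;5 -1 -0.49 -1 0;5 -1 -0.49 -1 0;5 -1 -0.49 -1 0;5 -1 -0.49 -0.6 0;5 -1 -0.49 0 0;5 -1 -0.49 0 0;5 -1 -0.49 0 0;5 -1 -0.49 0 0;5 -1 -0.49 0 0;5 -0.8 -0.4 0 0;5 0 0 0 0"}}

```text
t: 41.28
tcp_pos: [0.4901, 0.0784, 0.2494]
tool_rot: [0.249, 0.969, -0.0, 0.001]
force: [0.2, -0.3, -0.1]
finger_gap: 0.131
gripper_force: 49.1
```

Request:
{"name": "send_rows", "arguments": {"commands": "5 0 0 0 -1;5 0 0 0 -1;5 0 0 0 -1;5 0 0 0 -1;5 0 0 0 -0.2;5 0 0 0 0;5 0 0 0 0;5 0 0 0 0"}}

```text
t: 41.95
tcp_pos: [0.4876, 0.0812, 0.2496]
tool_rot: [0.103, 0.995, 0.0, -0.0]
force: [0.2, 0.5, -0.9]
finger_gap: 0.127
gripper_force: 49.1
```

Run:
```python
from e import *
s,M,a=state();w=snap("wrist","w13");px=w["pixels"].astype(int);c0=np.array([.4266,.1091])
print(proj(w,[[*c0,.054]]))
for rr in([.0335],[.031],[.0335,.031]):
    x=fit(w,"c",rr,.054,c0,0,span=.008)
    d=x[:2]-s["tcp_pos"][:2];print("tool dx,dy mm",(M[:2,0]@d*1e3).round(1),(M[:2,1]@d*1e3).round(1))
# square lid seated check
x=fit(w,"s",[.0345],.058,np.array([.4509,.2256]),-.206,span=.006);
```

```text
tcp [0.4876 0.0812 0.2496] yang 78.15 t 41.95 [ 0.2  0.5 -0.9]
[[342.25525987 138.88297277]]
c [0.0335] best [0.4265 0.1058 0.    ] 30.0 others [(np.float32(29.3), np.float64(0.4266), np.float64(0.1061), np.float64(0.0)), (np.float32(25.9), np.float64(0.4276), np.float64(0.1061), np.float64(0.0)), (np.float32(24.4), np.float64(0.4296), np.float64(0.1071), np.float64(0.0)), (np.float32(23.7), np.float64(0.4276), np.float64(0.1051), np.float64(0.0))]
tool dx,dy mm 64.9 11.6
c [0.031] best [0.4257 0.1091 0.    ] 36.3 others [(np.float32(36.3), np.float64(0.4256), np.float64(0.1091), np.float64(0.0)), (np.float32(24.9), np.float64(0.4276), np.float64(0.1111), np.float64(0.0)), (np.float32(24.0), np.float64(0.4286), np.float64(0.1061), np.float64(0.0)), (np.float32(23.6), np.float64(0.4296), np.float64(0.1121), np.float64(0.0))]
tool dx,dy mm 66.3 14.6
c [0.0335, 0.031] best [0.4255 0.1093 0.    ] 60.39 others [(np.float32(59.9), np.float64(0.4256), np.float64(0.1091), np.float64(0.0)), (np.float32(48.9), np.float64(0.4286), np.float64(0.1061), np.float64(0.0)), (np.float32(46.9), np.float64(0.4296), np.float64(0.1101), np.float64(0.0)), (np.float32(45.1), np.float64(0.4286), np.float64(0.1111), np.float64(0.0))]
tool dx,dy mm 66.5 14.7
s [0.0345] best [ 0.4495  0.2236 -0.2182] 39.68 others [(np.float32(37.6), np.float64(0.4499), np.float64(0.2236), np.float64(-0.2235)), (np.float32(37.0), np.float64(0.4509), np.float64(0.2236), np.float64(-0.206)), (np.float32(36.0), np.float64(0.4489), np.float64(0.2236), np.float64(-0.2409)), (np.float32(34.7), np.float64(0.4509), np.float64(0.2236), np.float64(-0.2409))]
```

Run:
```python
from e import *
w=load("w13");g=w["pixels"].mean(2).astype(np.uint8)
c=np.array([.4256,.1092]);ey=np.array([.2045,.979]);ex=np.array([.979,-.2045])
pk=c+ex*.0035-ey*.096
for n,q,z,r in(("tin",c,.02,(8,15)),("pocket",pk,.02,(11,20))):
    u,v=proj(w,[[*q,z]])[0];print(n,u,v);h=42;u0,v0=int(u)-h,max(0,int(v)-h)
    sub=cv2.resize(g[v0:int(v)+h,u0:u0+2*h],None,fx=3,fy=3,interpolation=cv2.INTER_CUBIC)
    C=cv2.HoughCircles(sub,cv2.HOUGH_GRADIENT,1,40,param1=80,param2=22,minRadius=3*r[0],maxRadius=3*r[1])
    print(None if C is None else [(round(a/3+u0,1),round(b/3+v0,1),round(k/3,1)) for a,b,k in C[0][:5]])
    s=cv2.resize(g[v0:int(v)+h,u0:u0+2*h],(42,28),interpolation=cv2.INTER_AREA)
    print("\n".join("".join(" .:-=+*#%@"[int(x)*10//256] for x in row) for row in s))
```

```text
tin 340.4943486532146 136.47440458693808
[(np.float32(328.8), np.float32(119.2), np.float32(12.2))]
%%%%%%%%%%%%%%%%%%%%#*%%#%%%%%%%%%%%%%%%%+
%%%%%%%%%%%%%%**+**#######*#*#%%%%%%%%%%%*
*%%%%%%%%%%%**+**++------=+*##*#%%%%#%%%%#
+%%%%%%%%%**#*=::-+++**++=:::-=##*+++++++*
=#%%%%%%%*#*-:-=+##*+=#*+=---:::=+=+++++++
=+*%%###**-:-=-----==+==+===---::.:==+++==
=::-===#+:--------=--=++++++==--::::==++::
=..-==+-:---------==--+++++++++=--:::-=+::
=..-=-::-----------=--++++++++++==-:::-=::
=..---:----:----------+=+=+++++++=--:::=::
=..--:-----::-----:--=+++++++++++==-:::-=:
=:.--:-------::::::-=++++++++++++++--:::=-
=:.-::------------=+++++++==++++=++==:::--
=::-::-------------=+++++++++++++++==:::--
=.:-:--------------=++======++++++++-:::--
=::-:--------------================+-:::--
=::-::---------::---=++=+++=========-:::=-
=:.--:===-:------::-=+++++==+++=+==-::::+:
+::-=:-+=---------::===============-:::-=:
+-:-=-:-=---------::==============-::::=-:
+-:=+=::----------::============+=::::=-::
+::-+==:::-------::-=============::::===::
+-:-++==::::::::::--=+=======+=-::::-=+-::
++=+++++=-:
[... 811 characters left out ...]
+++=--+-. .=
=.    .+@%%%%%%%%%%%%%%%%%#+===--=*%#-. .=
=:    .=#%%%%%%%%%%%%%%%%%%%%%%%%%%%%-. .+
-:     +@%%%%%%%%%%%%%%%%%%%%%%%%%%%%-. .+
=:     =%%%%%%%%%%%%%%%%%%%%%%%%%%%%%-: .=
--     -#%%%%%%%%%%%%%%%%%%%%%%%%%%%%-: .+
--     -%%%%%%%%%%%%%%%%%%%%%%%%%%%%%=: .*
-=     :#%%%%%%%%%%%%%%%%%%%%%%%%%%%%=- .+
-=.    :*%%%%%%%%%%%%%%%%%%%%%%%%%%%%=- .+
-=.    .+%%%%%%%%%%%%%%%%%%%%%%%%%%%@+-  =
--:    .+*%%%%%%%%%%%%%%%%%%%%%%%%%%@+-  =
--:     +*%%%%%%%%%%%%%%%%%%%%%%%%%%@+:  =
-:.     =*%%%%%%%%%%%%%%%%%%%%%%%%%%@+:. =
--:     -*%%#*%##**%#***#%#**%#*#%##*=:. -
--:     :++++===-=-=---=+++++++++====-:. -
--:.  ....................... ..  ....:. =
--:..::::.:.::::.:::::::::::::::::::..:.=+
```

The pocket holds the large ball, and the round tin shows a ball-sized circle plus a second ball-like shape. Next I'll put the round lid on.

Request:
{"name": "send_rows", "arguments": {"commands": "5 0.83 0.18 0 0;5 0.83 0.19 0 0;5 0.83 0.18 0 0;5 0.83 0.18 0.4 0;5 0 0 1 0;5 0 0 1 0;5 0 0 1 0;5 0 0 1 0;5 0 0 1 0;5 0 0 1 0;5 0 0 1 0;5 0 0 0.5 0;5 0 0 0 0;5 0 0 0 0"}}

```text
t: 43.17
tcp_pos: [0.4259, 0.1088, 0.0914]
tool_rot: [0.103, 0.995, -0.0, -0.001]
force: [0.3, 0.3, -0.7]
finger_gap: 0.128
gripper_force: 49.0
```

Run:
```python
from m import *
s,M,a=state();d=np.array([.4256,.1092])-s["tcp_pos"][:2];print((M[:2,0]@d*1e3).round(2),(M[:2,1]@d*1e3).round(2))
```

```text
tcp [0.4259 0.1088 0.0914] yang 78.16 t 43.17 [ 0.3  0.3 -0.7]
0.35 0.3
```

Request:
{"name": "send_rows", "arguments": {"commands": "5 0.02 0.01 0.2 0;5 0 0 0.2 0;5 0 0 0.2 0;5 0 0 0 0"}}

```text
t: 43.5
tcp_pos: [0.4255, 0.1091, 0.0795]
tool_rot: [0.103, 0.995, 0.0, -0.0]
force: [-0.1, 0.0, -0.4]
finger_gap: 0.126
gripper_force: 49.0
```

Request:
{"name": "send_rows", "arguments": {"commands": "5 0 0 0.15 0;5 0 0 0.12 0;5 0 0 0.1 0;5 0 0 0 0;5 0 0 0 0"}}

```text
t: 43.92
tcp_pos: [0.4256, 0.1091, 0.0731]
tool_rot: [0.103, 0.995, 0.0, 0.0]
force: [-1.2, -0.8, 9.0]
finger_gap: 0.127
gripper_force: 50.4
```

Request:
{"name": "send_rows", "arguments": {"commands": "40 0 0 0 0;60 0 0 0 0;60 0 0 0 0;60 0 0 0 0;60 0 0 -0.4 0;60 0 0 -1 0;60 0 0 -1 0;60 0 0 -1 0;60 -0.4 0.3 -1 0;60 -0.8 0.5 -1 0;60 -0.8 0.5 -1 0;60 -0.7 0.5 -1 0;60 -0.5 0.3 0 0;60 0 0 0 0;60 0 0 0 0"}}

```text
t: 45.17
tcp_pos: [0.4961, 0.1371, 0.2203]
tool_rot: [0.103, 0.995, -0.0, -0.0]
force: [-1.6, -0.3, 0.1]
finger_gap: 0.7
gripper_force: 0.0
```

Run:
```python
from e import *
s,M,a=state();w=snap("wrist","w14");px=w["pixels"].astype(int)
for z in(.058,.067):
    x=fit(w,"c",[.0345],z,np.array([.4256,.1092]),0,span=.006);y=fit(w,"s",[.0345],z,np.array([.4509,.2256]),-.206,span=.006);print(z,np.hypot(*(x-y)[:2]))
roi=np.zeros(px.shape[:2],bool)
for q in([.4256,.1092,.075],[.4509,.2256,.075]):
    u,v=proj(w,[q])[0].astype(int);roi[:]=0;roi[max(0,v-32):v+32,u-32:u+32]=1;blobs(w,(px.max(2)<50)&roi,.087,100)
```

```text
tcp [0.4961 0.1371 0.2203] yang 78.21 t 45.17 [-1.6 -0.3  0.1]
c [0.0345] best [0.426  0.1086 0.    ] 19.99 others [(np.float32(18.6), np.float64(0.4256), np.float64(0.1082), np.float64(0.0)), (np.float32(17.0), np.float64(0.4256), np.float64(0.1092), np.float64(0.0)), (np.float32(13.8), np.float64(0.4266), np.float64(0.1142), np.float64(0.0)), (np.float32(13.5), np.float64(0.4256), np.float64(0.1062), np.float64(0.0))]
s [0.0345] best [ 0.4496  0.2245 -0.2154] 33.47 others [(np.float32(32.7), np.float64(0.4499), np.float64(0.2246), np.float64(-0.206)), (np.float32(30.1), np.float64(0.4509), np.float64(0.2246), np.float64(-0.206)), (np.float32(28.0), np.float64(0.4509), np.float64(0.2236), np.float64(-0.206)), (np.float32(27.2), np.float64(0.4489), np.float64(0.2246), np.float64(-0.2584))]
0.058 0.11822729065747958
c [0.0345] best [0.4269 0.1093 0.    ] 18.57 others [(np.float32(18.0), np.float64(0.4266), np.float64(0.1092), np.float64(0.0)), (np.float32(15.7), np.float64(0.4266), np.float64(0.1082), np.float64(0.0)), (np.float32(14.7), np.float64(0.4256), np.float64(0.1132), np.float64(0.0)), (np.float32(14.2), np.float64(0.4256), np.float64(0.1142), np.float64(0.0))]
s [0.0345] best [ 0.4488  0.2202 -0.1718] 25.18 others [(np.float32(24.6), np.float64(0.4489), np.float64(0.2206), np.float64(-0.1711)), (np.float32(22.5), np.float64(0.4489), np.float64(0.2206), np.float64(-0.206)), (np.float32(22.1), np.float64(0.4479), np.float64(0.2196), np.float64(-0.2235)), (np.float32(21.2), np.float64(0.4529), np.float64(0.2196), np.float64(-0.1711))]
0.067 0.11305504424468178
px [266.  145.5] [49. 20.] ctr [0.4261 0.1101] size [13.9 33.3] ang 76.3 area 914.0
px [429.3 146.3] [23.6 47.7] ctr [0.4495 0.2208] size [16.6 32. ] ang 78.4 area 1027.5
```

Run:
```python
from e import *
w=load("w8")
t,n,b=onz(w,[(325,68)],.04)[0],onz(w,[(325,205)],.019)[0],onz(w,[(325,122)],.089)[0]
print(np.hypot(*(t-n)[:2]),np.hypot(*(t-b)[:2]),np.hypot(*(b-n)[:2]))
w=load("w1");t,n,b=onz(w,[(307,97.8)],.04)[0],onz(w,[(307,228.5)],.019)[0],onz(w,[(304.5,148.9)],.089)[0]
print(np.hypot(*(t-n)[:2]),np.hypot(*(t-b)[:2]),np.hypot(*(b-n)[:2]))
```

```text
0.12921219099024692 0.04705990434048837 0.08215249585266775
0.14052667827043153 0.04687824774275401 0.09364936556809876
```

Run:
```python
from e import *
w=load("w8");print([(v,*map(int,w["pixels"][v,325])) for v in range(196,232,2)])
for z in(.019,):print(proj(w,[[.4262-.093*.2056*1,-.2114-.093*.9786,z]]))
d=snap("side","s8");d0=load("side0")
```

```text
[(196, 140, 138, 133), (198, 138, 137, 130), (200, 139, 138, 131), (202, 138, 138, 132), (204, 142, 141, 134), (206, 160, 159, 151), (208, 245, 248, 242), (210, 241, 244, 237), (212, 242, 245, 240), (214, 244, 245, 239), (216, 144, 172, 161), (218, 53, 131, 118), (220, 50, 131, 118), (222, 54, 132, 119), (224, 62, 133, 120), (226, 59, 130, 118), (228, 61, 132, 118), (230, 50, 130, 117)]
[[324.45804018 215.16615302]]
```

The scoop's nose edge is at row 216, against a predicted 215.2 for an upright scoop. Both lids are seated and the arm is clear, so I'll hand in.

```bash
python3 -c "
from station import sign_off
print(sign_off())"
```

```text
the job is handed in; nothing more can be done
None
```

The job is handed in at about 45 s of the 72 s allowed; no verdict came back. Both small balls are in the square tin and the oversize ball is in the pocket. I made out one medium ball clearly in the round tin and the second only faintly. Each tin has its own lid fully down, and the scoop stands empty and upright on the bench.

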